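# Stock the wax rack from the parts box

## Task

Slide the clear lid of the parts box fully open, pick every wax stick out from among the wheels, and slide each one lengthwise into a tube of its own in the counter rack, pushed fully home against the back stop. Then slide the lid fully shut, leaving the red wheels in the box and not disturbing the truck, wrench, rail guard and jar on the counter.

Things in the scene. Friction and masses are not known exactly. Their poses are not given: they have to be found in the camera images.
- parts_box: Wooden parts box fixed to the counter. Outside 260 (x) by 320 (y) mm; inside 240 by 300 mm; floor 6 mm thick, walls 10 mm. The two y-end walls are 42 mm high, the two x-side walls 54 mm high and carry the sliding lid between them. Origin: centre of the underside, on the counter. Inside lie the wax sticks, flat, and two red wheels.
- box_lid (a joint): Clear acrylic sliding lid (238 by 318 mm, 5 mm thick, its top 48 mm above the counter, dark wood strips at its ends). Value = slide in m along the box's +y: 0 fully shut, 0.31 fully open. Stays where left; moves with about 2 N. Starts 0 to 0.03.
- lid_pull (a point): Dark wooden pull bar on the lid near its -y end: 60 mm long along the box's x, 14 mm thick along the box's y, standing 18 mm above the lid. This point: centre of its top, 66 mm above the counter; it slides with the lid.
- wax_rack: Dark wooden rack fixed to the counter, 224 (y) by 84 (x) by 70 mm high, with four level square tubes 52 mm apart, mouths facing its -x (the robot): sticks go in along its +x. Bore 21.5 mm square, axis 45 mm above the counter, brass lips flare the first 8 mm; a back stop lies 68 mm behind the mouth; a slot in each roof shows the stick. Origin: centre of the underside.
- tube0_mouth (a point): Centre of the mouth of tube 0, on the tube's axis, in the plane of the lips' outer edge (tube 0 is at the rack's -y end, tube 3 at its +y end).
- tube0_home (a point): Where the centre of a wax stick lies when it is fully home in tube 0: resting on the tube's floor, its end against the back stop; 28 mm inside the mouth, 1.75 mm below the axis. A stick fully home sticks 12 mm out of the mouth.
- tube1_mouth (a point): Centre of the mouth of tube 1, on the tube's axis, in the plane of the lips' outer edge (tube 0 is at the rack's -y end, tube 3 at its +y end).
- tube1_home (a point): Where the centre of a wax stick lies when it is fully home in tube 1: resting on the tube's floor, its end against the back stop; 28 mm inside the mouth, 1.75 mm below the axis. A stick fully home sticks 12 mm out of the mouth.
- tube2_mouth (a point): Centre of the mouth of tube 2, on the tube's axis, in the plane of the lips' outer edge (tube 0 is at the rack's -y end, tube 3 at its +y end).
- tube2_home (a point): Where the centre of a wax stick lies when it is fully home in tube 2: resting on the tube's floor, its end against the back stop; 28 mm inside the mouth, 1.75 mm below the axis. A stick fully home sticks 12 mm out of the mouth.
- tube3_mouth (a point): Centre of the mouth of tube 3, on the tube's axis, in the plane of the lips' outer edge (tube 0 is at the rack's -y end, tube 3 at its +y end).
- tube3_home (a point): Where the centre of a wax stick lies when it is fully home in tube 3: resting on the tube's floor, its end against the back stop; 28 mm inside the mouth, 1.75 mm below the axis. A stick fully home sticks 12 mm out of the mouth.
- wax0: Yellow rigid wax stick, 80 mm long (its x) and 18 by 18 mm square, 25 to 50 g. Origin: its centre. May be absent.
- wax1: Blue rigid wax stick, 80 mm long (its x) and 18 by 18 mm square, 25 to 50 g. Origin: its centre. May be absent.
- wax2: Green rigid wax stick, 80 mm long (its x) and 18 by 18 mm square, 25 to 50 g. Origin: its centre. May be absent.
- wax3: Orange rigid wax stick, 80 mm long (its x) and 18 by 18 mm square, 25 to 50 g. Origin: its centre. May be absent.
- wheel0: Red clay-style skate wheel lying flat in the parts box, 52 mm diameter, 30 mm high, steel core. Origin: centre of its underside. It stays in the box.
- wheel1: Red clay-style skate wheel lying flat in the parts box, 52 mm diameter, 30 mm high, steel core. Origin: centre of its underside. It stays in the box.
- truck: Grey cast aluminium skate truck standing on the counter beyond the work, base 56 by 78 mm, 58 mm high, axle 200 mm long along its y. Origin: centre of the underside. Bystander.
- speed_wrench: Steel wrench 170 mm long along its x, flat on the counter beyond the box. Origin: centre of its underside, about mid-length. Bystander.
- rail_guard: White plastic rail guard strip, 250 mm long (its x), 14 by 10 mm, flat on the counter beyond the rack. Origin: centre of the underside. Bystander.
- bearing_jar: Small clear jar with red cap, 50 mm diameter, 70 mm high, upright at the right of the rack. Origin: centre of the underside. Bystander.
Things that resemble listed ones, but are neither listed nor needed, are in the scene too. What is shaped like the wax_rack but purple or turquoise is not meant.

How it is judged:
By the outcome, as a careful person would: the job done as asked, in the order asked, and still so for the second after the job is handed in, with the robot touching nothing.
Of wax0, wax1, wax2, wax3 only 3 to 4 are there at a start; the rules pass over those that are not, and their reading is None.
At some moment in a run one of wax0, wax1, wax2, wax3 may be knocked a few centimetres aside while the robot is not near it.
Once in a run the grip may slacken for a moment while it holds something.
It also fails if it takes over 210 s, if anything falls off the work surface, if the arm or the gripper's body presses on something with over 40 N, if the wrist force passes 120 N, or if a joint passes its speed limit or range.

## Robot

A 6-joint arm with a two-finger parallel gripper is mounted at the origin on the work surface. World frame = base frame: x ahead of the robot, y to its left, z up, the work surface at z = 0. Lengths are in mm, angles in degrees, forces in N, time in s.
With the tool pointing down it reaches from about 325 to 925 mm from the base axis. Payload 3.1 kg.
Tool frame: the origin (TCP) lies midway between the tips of the shut fingers; the grasp point (between the pads) lies 19 mm behind it; z points along the fingers, y is the line along which they close (so a half turn about z gives the same grasp; the last joint's range is limited). The gripper opens to 85 mm and grips with 20 to 120 N. Pads are 22 mm wide; open, the fingers measure 114 mm over their backs; the gripper's body (76 mm by 85 mm) begins 54 mm behind the grasp point. The pads swing forward as they close: fully open they stand 13 mm farther back than shut.
Start: joints at [-74.324, 12.427, 92.441, -0, 75.132, -6.429], TCP at [235.209, -579.065, 231.3] pointing down, gripper open.
Joint ranges: [-157.48, 157.48], [-44.54, 120.13], [17.64, 146.25], [-64.5, 244.5], [7.68, 150.69], [-147.95, 147.95]. Speed limits (degrees/s): [159.86, 159.86, 180, 180, 180, 180].

## Interface

Orientations are given as a 3x3 rotation matrix whose columns are the frame's x, y, z axes.
In Python, from plant import manip gives the robot as it stands. The module is installed in compiled form; this text tells all that it offers.
- The arm moves only by the tool servo_tool, never from a script. Its argument "motion" is a list of rows, each an object with "linear": the shift along the tool's x, y, z in units of 0.15 m (1.0 is 0.15 m), a list of three; "dr": the turn, a rotation vector about the tool's x, y, z in units of 30 degrees (1.0 is 30 degrees), a list of three; "gripper": the opening, from 0 (shut) to 1 (fully open). A call has 1 to 10 rows; each row is the pose to reach, as a shift and turn from the pose commanded when the call began, along the tool's axes at that moment; what a row does not reach only later rows make up. A row lasts 1/12 s, in which the tool goes at most 41.7 mm and 7.16 degrees, less where a joint would pass 70% of its speed; a pose out of reach is approached as far as the arm can. A call with a number of a shift or a turn outside -1 to 1 is refused whole. A call with a gripper value outside its range is refused whole. The fingers move at their own pace and stop on an object; "grip_force" is the grip in N (left out, the last holds). Time passes only in rows, so rows that repeat a pose let the fingers close. It gives the time, the measured TCP pose, the force, the opening and the grip force at its end, in the units of the state.
- manip.read_state(): the state, without advancing time (a new reading comes with each control period).
- manip.capture(name): name is "side" or "top" or "wrist"; returns a dict with "pixels" (384x512x3 uint8, red, green, blue), "K" (3x3 intrinsics, pixels), "pose" (4x4, takes a point from camera to world coordinates). Camera axes: x right, y down, z forward; pixel columns grow to the right and rows downward; lengths in mm; the calibration is good to about 2 mm. A picture is of the moment at which its call begins. There is no depth.
- manip.hand_in(): hands the job in; it is judged then, once.
Trained networks look in the newest picture that a camera, given by its name, has taken for a name from the list of things; names that differ only in an ending like _2 or _b are one class to them, and where a whole thing is asked for, a point or a joint stands for the part that bears it (a point fixed in the world has none). Each returns a list of dicts, best first, with "conf" (0 to 1); they miss things now and then, are a little off and sometimes report something else, mostly with a low value. They report only what shows in the picture. A call takes as long as a camera call. They do not tell look-alikes from the thing itself.
- manip.search_frame(camera, target): "centre" ([column, row] in pixels, amid what is visible of it).
The state is a dict: "time_s": time; "q": joint angles; "qvel": joint speeds; "joint_efforts": joint torques, N m; "eef_pos": TCP position; "orientation": TCP orientation; "contact_force": force on the tool from outside, world axes, zero at the start; "moment": the same for the moment, N m; "width": opening from 0.0 (shut) to 1.0 (fully open); "grip_force": force on a finger pad.
Only numpy, scipy, OpenCV 4.12 (cv2) and the standard library are available. Lean on these libraries where they do the work, as an engineer would, in place of code of your own. Each camera call takes 0.05 s, during which the arm holds its last target. There are 200 camera calls.

## Working session

There is one attempt and no reset: what is moved stays moved. The work goes in short steps, Python scripts to look and compute and a tool call to move; the robot and the scene stay as the last step left them, time stands still between calls to the robot, and variables do not carry over. Pictures are saved under pics/ and viewed, at most 15 in all, crops included, and the job is handed in when it is done.

Besides the shell and the picture viewer there is one more tool, called after ">>>" by a JSON object that holds its "fn" and its "kwargs". servo_tool: Moves the arm, as the interface text tells. Its arguments: {"type":"object","properties":{"motion":{"type":"array"},"grip_force":{"type":"number"}},"required":["motion"]}

```bash
mkdir -p pics; cat > h.py <<'E'
import numpy as np, cv2
from plant import manip
def cap(n,f=None):
    c=manip.capture(n)
    if f: cv2.imwrite('pics/'+f,cv2.cvtColor(c['pixels'],cv2.COLOR_RGB2BGR))
    np.savez('last_'+n+'.npz',**c)
    return c
def load(n): return np.load('last_'+n+'.npz')
def ray(c,uv,z):
    d=np.linalg.inv(c['K'])@np.array([uv[0],uv[1],1.]); d=c['pose'][:3,:3]@d; o=c['pose'][:3,3]
    return o+d*(z-o[2])/d[2]
def proj(c,p):
    q=c['pose'][:3,:3].T@(np.asarray(p,float)-c['pose'][:3,3]); q=c['K']@q; return q[:2]/q[2]
def move(p,yaw=None):
    "world target -> linear units"
    s=manip.read_state(); R=np.array(s['orientation']); return R.T@(np.array(p)-np.array(s['eef_pos']))/150
E
python3 - <<'E'
from h import *
for n in('top','side','wrist'):
    c=cap(n,n+'0.png'); print(n,c['K'].tolist(),np.round(c['pose'],3).tolist())
    for t in ['parts_box','lid_pull','wax_rack','wax0','wax1','wax2','wax3','wheel0','bearing_jar']:
        print(t,[(np.round(d['centre']).tolist(),round(d['conf'],2)) for d in manip.search_frame(n,t)][:4])
s=manip.read_state(); print(s)
a=cv2.imread('pics/top0.png');cv2.imwrite('pics/a.png',cv2.resize(a,(800,600)))
a=cv2.imread('pics/side0.png');cv2.imwrite('pics/b.png',cv2.resize(a,(800,600)))
E
```

```text
top [[396.66361785054374, 0.0, 258.48611254185613], [0.0, 396.66361785054374, 193.7928610575267], [0.0, 0.0, 1.0]] [[0.02, -0.995, 0.094, 456.752], [-1.0, -0.019, 0.012, -94.109], [-0.01, -0.095, -0.995, 1099.415], [0.0, 0.0, 0.0, 1.0]]
parts_box [([159.0, 193.0], 0.7), ([322.0, 185.0], 0.68)]
lid_pull [([158.0, 197.0], 0.95)]
wax_rack [([417.0, 149.0], 0.83), ([323.0, 181.0], 0.78), ([357.0, 287.0], 0.6)]
wax0 [([321.0, 183.0], 0.67)]
wax1 [([321.0, 183.0], 0.67)]
wax2 [([321.0, 183.0], 0.67)]
wax3 [([321.0, 183.0], 0.67)]
wheel0 []
bearing_jar [([399.0, 223.0], 0.73), ([158.0, 198.0], 0.4)]
side [[437.4779429208508, 0.0, 259.13089286100353], [0.0, 437.4779429208508, 202.52772808764234], [0.0, 0.0, 1.0]] [[-0.93, -0.201, 0.309, 178.785], [-0.368, 0.47, -0.802, 848.202], [0.016, -0.859, -0.511, 670.844], [0.0, 0.0, 0.0, 1.0]]
parts_box [([206.0, 285.0], 0.78), ([264.0, 188.0], 0.29), ([212.0, 278.0], 0.27)]
lid_pull [([211.0, 283.0], 0.92)]
wax_rack [([265.0, 186.0], 0.91), ([364.0, 196.0], 0.85), ([264.0, 149.0], 0.6)]
wax0 []
wax1 []
wax2 []
wax3 []
wheel0 [([132.0, 267.0], 0.57)]

[... 497 characters left out ...]
297170e+01, -6.42661163e+00]), 'qvel': array([-0.01496451, -0.01727632, -0.02931453,  0.10513127, -0.02950212,
        0.02966924]), 'joint_efforts': array([ 6.59285688e-04, -3.96877062e+01, -3.04239821e+01, -1.08870634e-05,
        8.66783521e-04,  3.43494116e-05]), 'eef_pos': array([ 235.21599667, -579.0694686 ,  231.2873906 ]), 'orientation': array([[ 9.26503578e-01,  3.76285955e-01, -1.54244132e-05],
       [ 3.76285955e-01, -9.26503578e-01, -1.47102301e-05],
       [-1.98260270e-05,  7.82509082e-06, -1.00000000e+00]]), 'contact_force': array([ 0.78223094, -0.63555236, -0.00157246]), 'moment': array([-0.03143643,  0.03315228, -0.01530409]), 'grip_force': 0.0, 'width': 0.9960245478355073}
```

View pics/a.png

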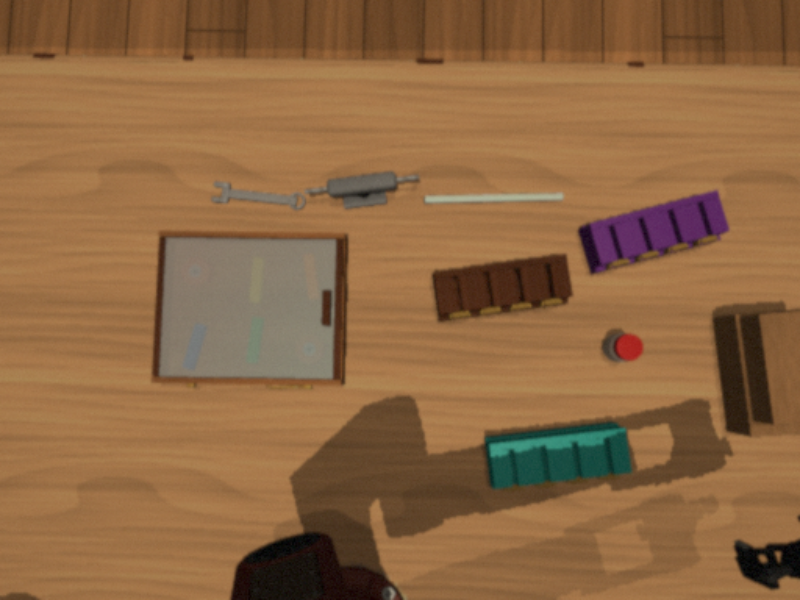

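View pics/b.png

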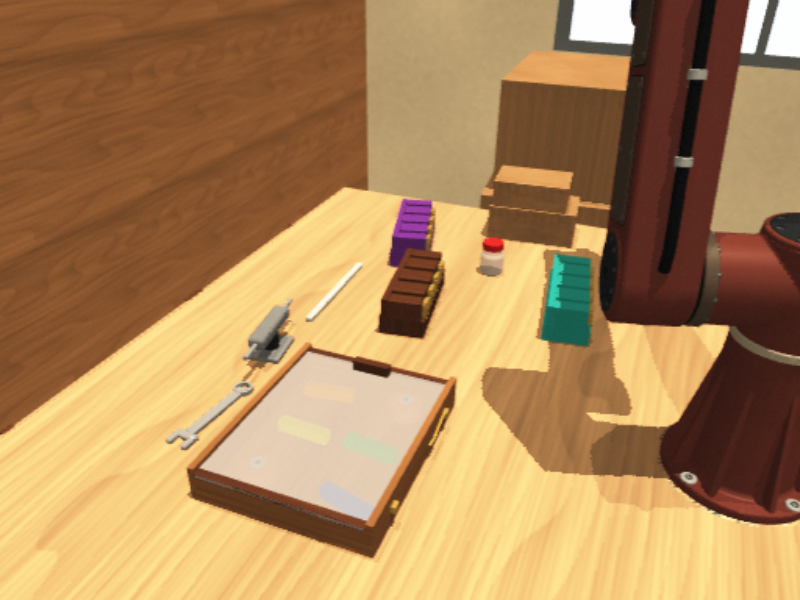

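The candidates for the rack are the dark brown one at (321,184) px, the purple one at (418,148) and the turquoise one at (358,292). I choose the dark brown one, as the description says. The pull bar is at (209,197). All four sticks show under the lid. I'll check this in a close crop and measure.

```bash
python3 - <<'E'
from h import *
c=load('top'); im=cv2.cvtColor(c['pixels'],cv2.COLOR_RGB2BGR)
cr=im[140:252,90:370]; cv2.imwrite('pics/crop.png',cv2.resize(cr,None,fx=2.8,fy=2.8,interpolation=cv2.INTER_CUBIC))
g=im.astype(int).sum(2)
m=np.zeros(g.shape,np.uint8); m[150:215,270:375]=(g[150:215,270:375]<210); 
m=cv2.morphologyEx(m,cv2.MORPH_CLOSE,np.ones((5,5)))
n,l,st,ce=cv2.connectedComponentsWithStats(m); k=1+np.argmax(st[1:,4]); print(st[k],ce[k])
r=cv2.minAreaRect(np.argwhere(l==k)[:,::-1].astype(np.float32)); b=cv2.boxPoints(r); print(r,[np.round(ray(c,p,70)).tolist() for p in b])
for uv in[(160/1.5625,234/1.5625),(348/1.5625,234/1.5625),(153/1.5625,380/1.5625),(345/1.5625,383/1.5625)]: print(np.round(ray(c,uv,50)))
print('pull',ray(c,(327/1.5625,308/1.5625),66))
E
```

```text
[ 277  163   89   43 2721] [320.8831312  183.32892319]
((320.93377685546875, 183.5230712890625), (32.38359451293945, 86.88817596435547), 82.09283447265625) [[609.0, -126.0, 70.0], [645.0, -351.0, 70.0], [560.0, -362.0, 70.0], [525.0, -139.0, 70.0]]
[667. 342.  50.]
[673.  17.  50.]
[417. 339.  50.]
[419.  15.  50.]
pull [543.46294027  46.85629445  66.        ]
```

View pics/crop.png

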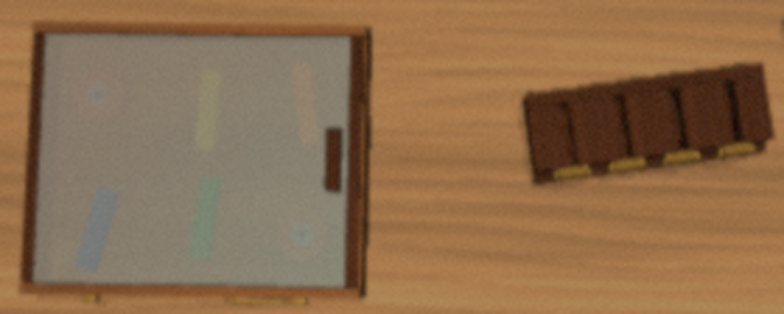

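The crop confirms it: the brown rack has its four brass-lipped mouths facing the robot. The box has a clear lid, with the pull bar at about (543,47) mm. Next I'll move towards the rack and box and look with the wrist camera.

>>> {"fn": "servo_tool", "kwargs": {"motion": [{"linear": [0.81,-0.68,0],"dr": [0,0,0.72],"gripper": 0},{"linear": [0.81,-0.68,0],"dr": [0,0,0.72],"gripper": 0},{"linear": [0.81,-0.68,0],"dr": [0,0,0.72],"gripper": 0},{"linear": [0.81,-0.68,0],"dr": [0,0,0.72],"gripper": 0},{"linear": [0.81,-0.68,0],"dr": [0,0,0.72],"gripper": 0},{"linear": [0.81,-0.68,0],"dr": [0,0,0.72],"gripper": 0}]}}

```text
time_s: 2.0
eef_pos: [310.2, -437.6, 231.5]
orientation: [[1.0, 0.012, -0.0], [0.012, -1.0, -0.001], [-0.0, 0.001, -1.0]]
contact_force: [0.4, -0.7, 0.4]
width: 0.144
grip_force: 0.0
```

>>> {"fn": "servo_tool", "kwargs": {"motion": [{"linear": [1,-0.93,0],"dr": [0,0,0],"gripper": 0},{"linear": [1,-0.93,0],"dr": [0,0,0],"gripper": 0},{"linear": [1,-0.93,0],"dr": [0,0,0],"gripper": 0},{"linear": [1,-0.93,0],"dr": [0,0,0],"gripper": 0},{"linear": [1,-0.93,0],"dr": [0,0,0],"gripper": 0},{"linear": [1,-0.93,0],"dr": [0,0,0],"gripper": 0},{"linear": [1,-0.93,0],"dr": [0,0,0],"gripper": 0}]}}

```text
time_s: 2.58
eef_pos: [459.3, -298.1, 231.5]
orientation: [[1.0, 0.012, 0.0], [0.012, -1.0, -0.001], [0.0, 0.001, -1.0]]
contact_force: [-0.9, -1.0, -0.6]
width: 0.0
grip_force: 0.0
```

>>> {"fn": "servo_tool", "kwargs": {"motion": [{"linear": [0.3,-0.4,0],"dr": [0,0,0],"gripper": 0},{"linear": [0.3,-0.4,0],"dr": [0,0,0],"gripper": 0},{"linear": [0.3,-0.4,0],"dr": [0,0,0],"gripper": 0},{"linear": [0.3,-0.4,0],"dr": [0,0,0],"gripper": 0},{"linear": [0.3,-0.4,0],"dr": [0,0,0],"gripper": 0}]}}

```text
time_s: 3.0
eef_pos: [501.9, -239.5, 231.2]
orientation: [[1.0, 0.007, -0.001], [0.007, -1.0, -0.001], [-0.001, 0.001, -1.0]]
contact_force: [0.2, -0.4, -0.1]
width: 0.001
grip_force: 0.0
```

```bash
python3 - <<'E'
from h import *
c=cap('wrist','w1.png'); np.savez('rackw.npz',**c); s=manip.read_state(); print(s['time_s'],s['eef_pos'],s['orientation'],s['contact_force'])
a=cv2.imread('pics/w1.png');cv2.imwrite('pics/w1b.png',cv2.resize(a,(800,600),interpolation=cv2.INTER_CUBIC))
E
```

```text
3.05 [ 501.71717219 -239.61381342  231.25237126] [[ 9.99977652e-01  6.65695048e-03 -6.16162597e-04]
 [ 6.65640973e-03 -9.99977463e-01 -8.75544523e-04]
 [-6.21977166e-04  8.71423526e-04 -9.99999427e-01]] [0.54835272 0.74785425 0.18563756]
```

View pics/w1b.png

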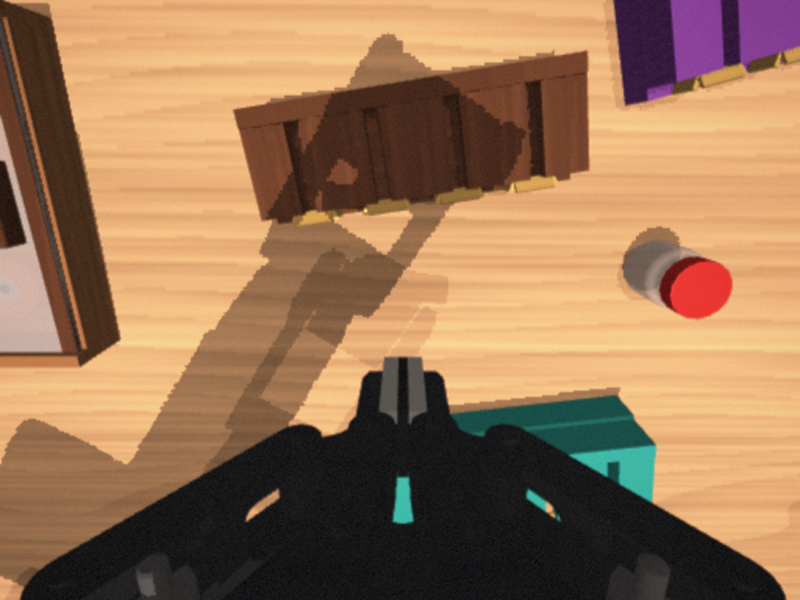

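The wrist view shows the rack clearly: top corners at (235,110), (587,52), (588,170) and (262,220), in the 800-wide picture. The roof slots and brass lips are visible too. Next I'll fit the rack pose with an overlay.

```bash
cat > fit.py <<'E'
from h import *
from scipy.optimize import least_squares
c=np.load('rackw.npz'); k=0.64
pts={(42,112):(235,110),(42,-112):(587,52),(-42,-112):(588,170),(-42,112):(262,220)}
def w(p,q): ca,sa=np.cos(p[2]),np.sin(p[2]); return np.array([p[0]+ca*q[0]-sa*q[1],p[1]+sa*q[0]+ca*q[1],q[2]])
f=lambda p:np.concatenate([proj(c,w(p,(*a,70)))-np.array(b)*k for a,b in pts.items()])
r=least_squares(f,[585,-245,.15]); p=r.x; print(p[:2],np.degrees(p[2]),np.round(r.fun,1))
im=cv2.cvtColor(c['pixels'],cv2.COLOR_RGB2BGR); o=np.array([140,20]); S=3.2
cr=cv2.resize(im[20:155,140:388],None,fx=S,fy=S,interpolation=cv2.INTER_CUBIC)
def L(a,b,col):
    A,B=[tuple(int(v) for v in (proj(c,w(p,q))-o+.5)*S) for q in(a,b)]; cv2.line(cr,A,B,col,1,cv2.LINE_AA)
P=[(42,112),(42,-112),(-42,-112),(-42,112)]
for i in range(4): L((*P[i],70),(*P[(i+1)%4],70),(0,255,0))
for y in(-78,-26,26,78): L((-42,y,70),(40,y,70),(255,255,0)); L((-50,y,45),(-42,y,45),(0,0,255))
cv2.imwrite('pics/fit.png',cr)
E
python3 fit.py
```

```text
[ 584.46991543 -246.88719113] 9.004884917664333 [-2.2 -5.7  0.1 -6.3  1.   7.6  1.3  7.1]
```

View pics/fit.png

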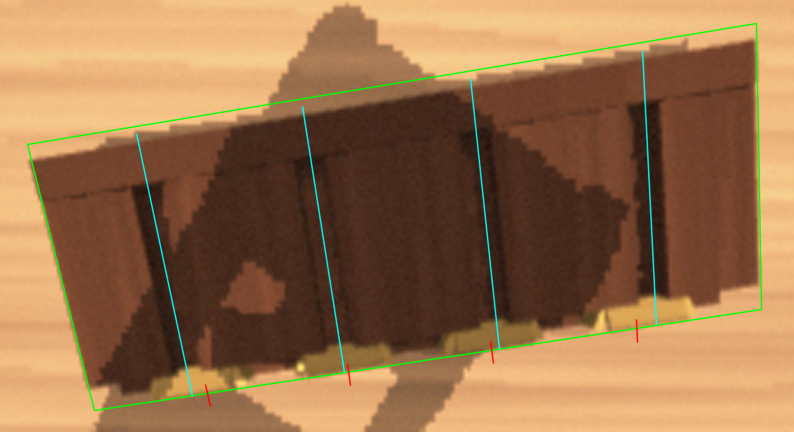

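The overlay lines up with the slots, so lateral position and yaw (9.0°) are good. The roof is shorter than 84 mm and the lips protrude. Now for the lid: I'll push the bar with shut fingers.

```bash
python3 - <<'E'
from h import *
c=np.load('rackw.npz'); print(proj(c,(501.7,-239.6,231.25)),'seen approx',403*.64,358*.64)
t=load('top')
E
```

```text
[259.03061231 241.50356792] seen approx 257.92 229.12
```

>>> {"fn": "servo_tool", "kwargs": {"motion": [{"linear": [0.27,-0.85,0],"dr": [0,0,0],"gripper": 0},{"linear": [0.27,-0.85,0],"dr": [0,0,0],"gripper": 0},{"linear": [0.27,-0.85,0],"dr": [0,0,0],"gripper": 0},{"linear": [0.27,-0.85,0],"dr": [0,0,0],"gripper": 0},{"linear": [0.27,-0.85,0],"dr": [0,0,0],"gripper": 0}]}}

```text
time_s: 3.47
eef_pos: [542.1, -109.0, 231.3]
orientation: [[1.0, 0.011, -0.0], [0.011, -1.0, -0.0], [-0.0, 0.0, -1.0]]
contact_force: [0.3, -0.2, -0.9]
width: -0.0
grip_force: 0.0
```

>>> {"fn": "servo_tool", "kwargs": {"motion": [{"linear": [0,-0.7,0.2],"dr": [0,0,0],"gripper": 0},{"linear": [0,-0.75,0.5],"dr": [0,0,0],"gripper": 0},{"linear": [0,-0.75,0.8],"dr": [0,0,0],"gripper": 0},{"linear": [0,-0.75,0.9],"dr": [0,0,0],"gripper": 0},{"linear": [0,-0.75,0.9],"dr": [0,0,0],"gripper": 0},{"linear": [0,-0.75,0.9],"dr": [0,0,0],"gripper": 0},{"linear": [0,-0.75,0.9],"dr": [0,0,0],"gripper": 0},{"linear": [0,-0.75,0.9],"dr": [0,0,0],"gripper": 0}]}}

```text
time_s: 4.13
eef_pos: [542.7, 0.5, 98.1]
orientation: [[1.0, 0.007, 0.003], [0.007, -1.0, -0.001], [0.003, 0.001, -1.0]]
contact_force: [0.2, 0.1, 1.0]
width: 0.0
grip_force: 0.0
```

```bash
python3 - <<'E'
from h import *
c=cap('wrist','w2.png'); s=manip.read_state(); print(s['time_s'],s['eef_pos'],s['contact_force'])
E
```

```text
4.1833 [543.36032933   0.60058205  98.87133358] [-0.77680309 -0.48186656  0.41710743]
```

View pics/w2.png

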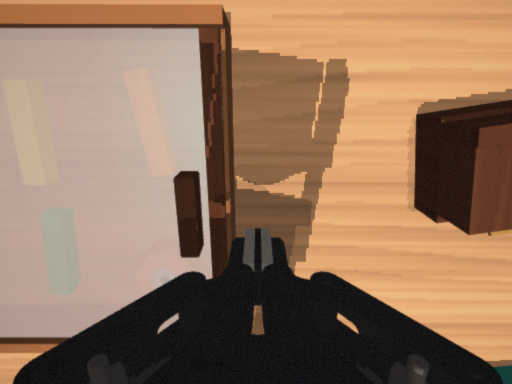

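The bar shows at px (176–203, 171–256), left of the fingers at (258,240).

```bash
python3 - <<'E'
from h import *
c=load('wrist')
for uv in[(176,172),(193,172),(181,256),(203,256)]: print(uv,ray(c,uv,66).round(1),ray(c,uv,48).round(1))
E
```

```text
(176, 172) [574.4  53.7  66. ] [569.6  59.   48. ]
(193, 172) [574.5  42.8  66. ] [569.7  47.   48. ]
(181, 256) [513.   55.1  66. ] [501.9  60.6  48. ]
(203, 256) [513.1  39.6  66. ] [502.1  43.4  48. ]
```

>>> {"fn": "servo_tool", "kwargs": {"motion": [{"linear": [-0.1,-0.0,0.3],"dr": [0,0,0],"gripper": 0},{"linear": [-0.1,0,0.3],"dr": [0,0,0],"gripper": 0},{"linear": [-0.1,0,0.3],"dr": [0,0,0],"gripper": 0},{"linear": [-0.1,0,0.3],"dr": [0,0,0],"gripper": 0}]}}

```text
time_s: 4.52
eef_pos: [527.0, 1.9, 52.6]
orientation: [[1.0, 0.008, 0.002], [0.008, -1.0, -0.0], [0.002, 0.0, -1.0]]
contact_force: [0.1, 0.3, 0.9]
width: 0.002
grip_force: 0.0
```

>>> {"fn": "servo_tool", "kwargs": {"motion": [{"linear": [0.1,-0.1,0],"dr": [0,0,0],"gripper": 0},{"linear": [0.1,-0.2,0],"dr": [0,0,0],"gripper": 0},{"linear": [0.1,-0.3,0],"dr": [0,0,0],"gripper": 0},{"linear": [0.1,-0.4,0],"dr": [0,0,0],"gripper": 0},{"linear": [0.1,-0.5,0],"dr": [0,0,0],"gripper": 0},{"linear": [0.1,-0.6,0],"dr": [0,0,0],"gripper": 0},{"linear": [0.1,-0.7,0],"dr": [0,0,0],"gripper": 0},{"linear": [0.1,-0.8,0],"dr": [0,0,0],"gripper": 0},{"linear": [0.1,-0.9,0],"dr": [0,0,0],"gripper": 0},{"linear": [0.1,-1,0],"dr": [0,0,0],"gripper": 0}]}}

```text
time_s: 5.35
eef_pos: [544.1, 153.0, 55.0]
orientation: [[1.0, 0.009, 0.009], [0.009, -1.0, -0.001], [0.009, 0.001, -1.0]]
contact_force: [1.7, -2.3, -0.1]
width: 0.001
grip_force: 1.3
```

>>> {"fn": "servo_tool", "kwargs": {"motion": [{"linear": [0,-0.1,0],"dr": [0,0,0],"gripper": 0},{"linear": [0,-0.2,0],"dr": [0,0,0],"gripper": 0},{"linear": [0,-0.3,0],"dr": [0,0,0],"gripper": 0},{"linear": [0,-0.4,0],"dr": [0,0,0],"gripper": 0},{"linear": [0,-0.5,0],"dr": [0,0,0],"gripper": 0},{"linear": [0,-0.6,0],"dr": [0,0,0],"gripper": 0},{"linear": [0,-0.7,0],"dr": [0,0,0],"gripper": 0},{"linear": [0,-0.8,0],"dr": [0,0,0],"gripper": 0},{"linear": [0,-0.9,0],"dr": [0,0,0],"gripper": 0}]}}

```text
time_s: 6.1
eef_pos: [539.1, 288.9, 52.2]
orientation: [[1.0, 0.009, 0.001], [0.009, -1.0, -0.0], [0.001, 0.0, -1.0]]
contact_force: [-0.2, -2.2, 1.1]
width: -0.003
grip_force: 1.3
```

```bash
python3 - <<'E'
from h import *
c=cap('wrist','w3.png'); s=manip.read_state(); print(s['time_s'],s['eef_pos'],s['contact_force'])
t=cap('top','t3.png'); d=manip.search_frame('top','lid_pull'); print([(x['centre'],x['conf'],ray(t,x['centre'],66)) for x in d])
E
```

```text
6.15 [538.56938382 291.84476007  51.99801872] [ 0.49762582  0.9145972  -0.06701535]
[([46.7, 164.4], 0.9, array([622.08816642, 480.95591938,  66.        ]))]
```

View pics/w3.png

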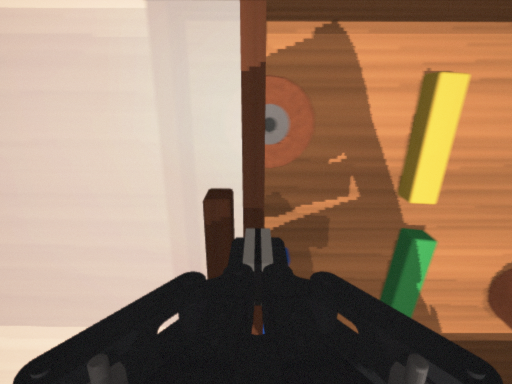

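The lid is mostly open, with the bar against the fingers at (220,230). I'll carry on gently to the stop.

>>> {"fn": "servo_tool", "kwargs": {"motion": [{"linear": [0,-0.04,0],"dr": [0,0,0],"gripper": 0},{"linear": [0,-0.08,0],"dr": [0,0,0],"gripper": 0},{"linear": [0,-0.12,0],"dr": [0,0,0],"gripper": 0},{"linear": [0,-0.16,0],"dr": [0,0,0],"gripper": 0},{"linear": [0,-0.16,0],"dr": [0,0,0],"gripper": 0}]}}

```text
time_s: 6.67
eef_pos: [537.9, 312.7, 50.9]
orientation: [[1.0, 0.009, -0.001], [0.009, -1.0, 0.001], [-0.001, -0.001, -1.0]]
contact_force: [0.5, 0.0, 0.4]
width: -0.002
grip_force: 0.0
```

>>> {"fn": "servo_tool", "kwargs": {"motion": [{"linear": [0,-0.02,0],"dr": [0,0,0],"gripper": 0},{"linear": [0,-0.04,0],"dr": [0,0,0],"gripper": 0},{"linear": [0,-0.06,0],"dr": [0,0,0],"gripper": 0},{"linear": [0,-0.06,0],"dr": [0,0,0],"gripper": 0}]}}

```text
time_s: 7.0
eef_pos: [538.3, 321.3, 51.4]
orientation: [[1.0, 0.009, 0.0], [0.009, -1.0, 0.001], [0.0, -0.001, -1.0]]
contact_force: [-0.1, -0.7, -0.6]
width: 0.002
grip_force: 0.2
```

>>> {"fn": "servo_tool", "kwargs": {"motion": [{"linear": [0,-0.02,0],"dr": [0,0,0],"gripper": 0},{"linear": [0,-0.04,0],"dr": [0,0,0],"gripper": 0},{"linear": [0,-0.06,0],"dr": [0,0,0],"gripper": 0},{"linear": [0,-0.08,0],"dr": [0,0,0],"gripper": 0},{"linear": [0,-0.08,0],"dr": [0,0,0],"gripper": 0}]}}

```text
time_s: 7.42
eef_pos: [538.3, 333.6, 51.5]
orientation: [[1.0, 0.009, 0.001], [0.009, -1.0, 0.001], [0.001, -0.001, -1.0]]
contact_force: [0.1, -0.6, 0.2]
width: 0.001
grip_force: 0.1
```

```bash
python3 - <<'E'
from h import *
c=cap('wrist','w4.png'); s=manip.read_state(); print(s['time_s'],s['eef_pos'],s['contact_force'])
for n in('w3','w4'):
    a=cv2.imread('pics/%s.png'%n); print(n,a[215,190:262].sum(1).tolist())
print(ray(c,(206,192),66),ray(c,(235,192),66))
E
```

```text
7.4667 [538.43435793 333.57991512  51.62701919] [ 0.16009246 -0.38461886  0.23087928]
w3 [607, 612, 608, 611, 609, 608, 604, 606, 621, 614, 614, 630, 599, 391, 176, 138, 153, 152, 145, 135, 145, 144, 134, 146, 145, 145, 139, 148, 148, 154, 148, 145, 154, 141, 145, 132, 141, 141, 139, 136, 130, 88, 120, 273, 599, 628, 631, 627, 634, 629, 623, 623, 591, 245, 114, 116, 114, 120, 130, 128, 111, 104, 120, 118, 114, 108, 111, 125, 106, 116, 117, 121]
w4 [648, 641, 650, 645, 649, 650, 648, 652, 644, 647, 649, 646, 621, 267, 143, 144, 157, 147, 151, 147, 133, 145, 134, 144, 132, 137, 144, 146, 156, 146, 144, 142, 134, 154, 141, 147, 143, 144, 139, 135, 113, 113, 141, 339, 632, 655, 656, 657, 658, 658, 660, 639, 509, 211, 124, 123, 123, 110, 113, 116, 112, 108, 110, 116, 114, 113, 131, 119, 110, 108, 115, 116]
[572.59072894 359.47395857  66.        ] [572.7312262  345.53430013  66.        ]
```

>>> {"fn": "servo_tool", "kwargs": {"motion": [{"linear": [0,-0.015,0],"dr": [0,0,0],"gripper": 0},{"linear": [0,-0.03,0],"dr": [0,0,0],"gripper": 0},{"linear": [0,-0.045,0],"dr": [0,0,0],"gripper": 0},{"linear": [0,-0.045,0],"dr": [0,0,0],"gripper": 0}]}}

```text
time_s: 7.8
eef_pos: [538.4, 336.0, 51.6]
orientation: [[1.0, 0.011, -0.001], [0.011, -1.0, -0.008], [-0.001, 0.008, -1.0]]
contact_force: [-0.4, -10.5, 4.9]
width: -0.002
grip_force: 5.6
```

>>> {"fn": "servo_tool", "kwargs": {"motion": [{"linear": [0,-0.015,0],"dr": [0,0,0],"gripper": 0},{"linear": [0,-0.03,0],"dr": [0,0,0],"gripper": 0},{"linear": [0,-0.045,0],"dr": [0,0,0],"gripper": 0},{"linear": [0,-0.045,0],"dr": [0,0,0],"gripper": 0}]}}

```text
time_s: 8.13
eef_pos: [538.4, 336.3, 51.6]
orientation: [[1.0, 0.012, -0.003], [0.012, -1.0, -0.02], [-0.004, 0.02, -1.0]]
contact_force: [0.2, -26.9, 11.3]
width: 0.001
grip_force: 13.7
```

Against the stop: 27 N, no further motion. Backing off and looking at the open box.

>>> {"fn": "servo_tool", "kwargs": {"motion": [{"linear": [0,0.25,0],"dr": [0,0,0],"gripper": 0},{"linear": [0,0.35,-0.1],"dr": [0,0,0],"gripper": 0},{"linear": [-0.2,0.6,-0.4],"dr": [0,0,0],"gripper": 0.4},{"linear": [-0.4,0.8,-0.7],"dr": [0,0,0],"gripper": 0.4},{"linear": [-0.5,1,-1],"dr": [0,0,0],"gripper": 0.4},{"linear": [-0.5,1,-1],"dr": [0,0,0],"gripper": 0.4},{"linear": [-0.5,1,-1],"dr": [0,0,0],"gripper": 0.4},{"linear": [-0.5,1,-1],"dr": [0,0,0],"gripper": 0.4}]}}

```text
time_s: 8.8
eef_pos: [466.4, 195.3, 206.4]
orientation: [[1.0, 0.007, 0.009], [0.007, -1.0, 0.003], [0.009, -0.003, -1.0]]
contact_force: [-0.1, 0.1, -0.9]
width: 0.399
grip_force: 0.0
```

>>> {"fn": "servo_tool", "kwargs": {"motion": [{"linear": [-0.2,0.1,-0.3],"dr": [0,0,0],"gripper": 0.4},{"linear": [-0.2,0.1,-0.3],"dr": [0,0,0],"gripper": 0.4},{"linear": [-0.2,0.1,-0.3],"dr": [0,0,0],"gripper": 0.4},{"linear": [-0.2,0.1,-0.3],"dr": [0,0,0],"gripper": 0.4}]}}

```text
time_s: 9.13
eef_pos: [435.1, 181.0, 246.1]
orientation: [[1.0, 0.009, 0.002], [0.009, -1.0, 0.001], [0.002, -0.001, -1.0]]
contact_force: [0.7, -0.0, 0.2]
width: 0.399
grip_force: 0.0
```

```bash
cat >> h.py <<'E'
HUE={'yellow':(24,32),'blue':(105,125),'green':(50,80),'orange':(10,20)}
def sticks(c,z=24,roi=None):
    h=cv2.cvtColor(c['pixels'],cv2.COLOR_RGB2HSV); out={}
    for k,(a,b) in HUE.items():
        m=cv2.inRange(h,(a,190 if k!='orange' else 235,70),(b,255,255)); m=cv2.morphologyEx(m,cv2.MORPH_OPEN,np.ones((3,3)))
        n,l,st,ce=cv2.connectedComponentsWithStats(m)
        for i in range(1,n):
            if st[i,4]<60: continue
            P=np.array([ray(c,(u,v),z)[:2] for v,u in np.argwhere(l==i)],np.float32)
            r=cv2.minAreaRect(P); bx=cv2.boxPoints(r); e=[bx[1]-bx[0],bx[2]-bx[1]]; L=max(e,key=np.linalg.norm)
            an=(np.degrees(np.arctan2(L[1],L[0]))+90)%180-90
            out.setdefault(k,[]).append((np.round(r[0],1).tolist(),round(an,1),np.round(r[1]).tolist(),int(st[i,4])))
    return out
E
python3 - <<'E'
from h import *
s=manip.read_state(); print(s['time_s'],s['eef_pos'])
for n in('wrist','top'):
    c=cap(n,n+'5.png'); print(n)
    for k,v in sticks(c).items(): print(k,v)
E
```

```text
9.1333 [435.05120423 181.00752152 246.10879037]
wrist
top
```

View pics/wrist5.png

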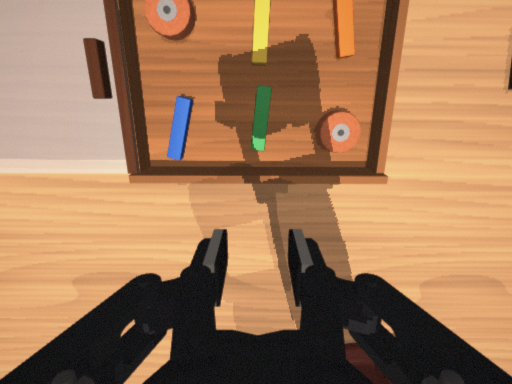

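Sticks at yellow (262,30), green (261,118), blue (180,128) and orange (345,25), with the wheels at (167,10) and (341,131). I'll fix the colour thresholds and shift forward for a full view.

>>> {"fn": "servo_tool", "kwargs": {"motion": [{"linear": [0.5,0,-0.1],"dr": [0,0,0],"gripper": 0.45},{"linear": [0.5,0,-0.1],"dr": [0,0,0],"gripper": 0.45},{"linear": [0.5,0,-0.1],"dr": [0,0,0],"gripper": 0.45},{"linear": [0.5,0,-0.1],"dr": [0,0,0],"gripper": 0.45}]}}

```text
time_s: 9.57
eef_pos: [510.5, 181.1, 259.4]
orientation: [[1.0, 0.008, -0.003], [0.008, -1.0, -0.0], [-0.003, 0.0, -1.0]]
contact_force: [0.7, 0.7, -0.5]
width: 0.449
grip_force: 0.0
```

```bash
python3 - <<'E'
from h import *
h=cv2.cvtColor(load('wrist')['pixels'],cv2.COLOR_RGB2HSV)
for u,v in[(262,30),(261,118),(259,144),(180,128),(345,25),(180,25),(300,20),(200,100)]: print(u,v,h[v,u])
s=manip.read_state(); print(s['time_s'],s['eef_pos'])
t=cap('top','t6.png');c=cap('wrist','w6.png')
h=cv2.cvtColor(c['pixels'],cv2.COLOR_RGB2HSV)
E
sed -i 's/190 if k/130 if k/; s/235,70/150,70/' h.py
python3 - <<'E'
from h import *
for n in('wrist','top'):
    print(n)
    for k,v in sticks(load(n)).items(): print(k,v)
E
```

```text
262 30 [ 27 153 239]
261 118 [ 66 144 108]
259 144 [ 63 116 213]
180 128 [109 161 223]
345 25 [ 14 184 236]
180 25 [  9 164 228]
300 20 [ 13 160 203]
200 100 [ 12 156 204]
9.5667 [510.48732231 181.08708767 259.39905948]
wrist
blue [([473.8, 282.4], np.float32(-13.9), [18.0, 82.0], 722)]
green [([472.8, 180.1], np.float32(-5.9), [15.0, 48.0], 353)]
orange [([543.8, 182.3], np.float32(-89.8), [266.0, 346.0], 37842), ([406.0, 260.7], np.float32(-89.5), [19.0, 185.0], 894), ([404.7, 142.2], np.float32(-89.5), [15.0, 23.0], 97), ([403.8, 60.8], np.float32(-89.5), [11.0, 105.0], 438)]
top
blue [([477.5, 281.9], np.float32(-11.9), [19.0, 75.0], 180)]
orange [([1052.1, -57.4], np.float32(-89.2), [125.0, 1460.0], 19375), ([543.7, 186.1], np.float32(-89.0), [274.0, 331.0], 8242), ([592.7, -267.9], np.float32(-80.7), [89.0, 194.0], 1112), ([612.0, -353.6], np.float32(7.9), [50.0, 27.0], 124), ([573.6, -159.2], np.float32(29.4), [96.0, 46.0], 293)]
```

View pics/w6.png

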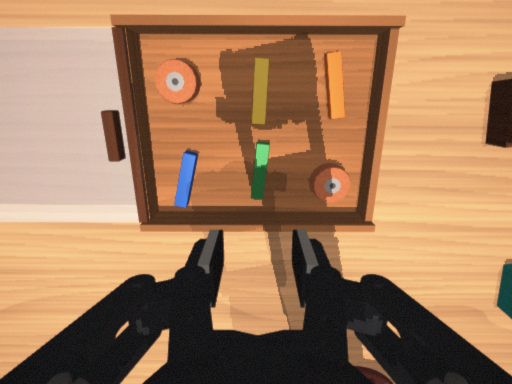

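```bash
python3 - <<'E'
import re
s=open('h.py').read()
i=s.index('HUE='); s=s[:i]+'''HUE={'yellow':((20,100,60),(36,255,255)),'blue':((100,100,50),(128,255,255)),'green':((45,80,40),(90,255,255)),'orange':((12,176,120),(18,255,255))}
def sticks(c,z=24,lo=(424,25),hi=(668,330)):
    h=cv2.cvtColor(c['pixels'],cv2.COLOR_RGB2HSV); out={}
    for k,(a,b) in HUE.items():
        m=cv2.morphologyEx(cv2.inRange(h,a,b),cv2.MORPH_OPEN,np.ones((3,3))); n,l,st,ce=cv2.connectedComponentsWithStats(m)
        for i in range(1,n):
            if st[i,4]<150: continue
            q=ray(c,ce[i],z)
            if not(lo[0]<q[0]<hi[0] and lo[1]<q[1]<hi[1]): continue
            P=np.array([ray(c,(u,v),z)[:2] for v,u in np.argwhere(l==i)],np.float32)
            r=cv2.minAreaRect(P); bx=cv2.boxPoints(r); e=[bx[1]-bx[0],bx[2]-bx[1]]; L=max(e,key=np.linalg.norm)
            an=(np.degrees(np.arctan2(L[1],L[0]))+90)%180-90
            out.setdefault(k,[]).append((np.round(r[0],1).tolist(),round(float(an),1),np.round(r[1]).tolist(),np.round(ce[i]).tolist()))
    return out
'''
open('h.py','w').write(s)
E
python3 - <<'E'
from h import *
c=load('wrist')
for k,v in sticks(c).items(): print(k,v)
h=cv2.cvtColor(c['pixels'],cv2.COLOR_RGB2HSV)
for u,v in[(260,90),(262,66),(335,85),(337,110),(310,30),(263,150),(261,180)]: print(u,v,h[v,u])
print('inner wall',ray(c,(145,212),54),ray(c,(374,212),54))
E
```

```text
yellow [([591.5, 179.7], -2.5, [17.0, 79.0], [260.0, 90.0])]
blue [([474.0, 282.4], -13.8, [19.0, 83.0], [185.0, 179.0])]
green [([487.5, 178.6], -5.7, [18.0, 81.0], [260.0, 170.0])]
orange [([599.6, 83.2], 9.5, [80.0, 16.0], [338.0, 81.0])]
260 90 [ 22 172 176]
262 66 [ 22 170 177]
335 85 [ 15 177 244]
337 110 [ 15 174 246]
310 30 [ 13 158  79]
263 150 [ 64 114 221]
261 180 [ 66 149  84]
inner wall [437.52093634 331.37670615  54.        ] [440.31526503  25.21584489  54.        ]
```

All four sticks are measured. First is orange, at (599.6,83.2) and 9.5°. I'll grasp 22 mm towards its robot-side end.

>>> {"fn": "servo_tool", "kwargs": {"motion": [{"linear": [0.22,0.34,0.3],"dr": [0,0,-0.15],"gripper": 0.45},{"linear": [0.444,0.68,0.6],"dr": [0,0,-0.3],"gripper": 0.45},{"linear": [0.444,0.68,1],"dr": [0,0,-0.3],"gripper": 0.45},{"linear": [0.444,0.68,1],"dr": [0,0,-0.3],"gripper": 0.45},{"linear": [0.444,0.68,1],"dr": [0,0,-0.3],"gripper": 0.45},{"linear": [0.444,0.68,1],"dr": [0,0,-0.3],"gripper": 0.45},{"linear": [0.444,0.68,1],"dr": [0,0,-0.3],"gripper": 0.45},{"linear": [0.444,0.68,1],"dr": [0,0,-0.3],"gripper": 0.45}]}}

```text
time_s: 10.33
eef_pos: [576.9, 80.3, 112.4]
orientation: [[0.986, 0.165, 0.001], [0.165, -0.986, 0.001], [0.001, -0.0, -1.0]]
contact_force: [0.6, 0.1, 0.4]
width: 0.451
grip_force: 0.0
```

```bash
python3 - <<'E'
from h import *
c=cap('wrist','w7.png'); s=manip.read_state(); print(s['time_s'],s['eef_pos'],np.degrees(np.arctan2(s['orientation'][1][0],s['orientation'][0][0])))
for k,v in sticks(c).items(): print(k,v)
E
```

```text
10.3833 [577.78124857  80.52014869 113.50267908] 9.552708466551664
yellow [([592.6, 177.1], -2.6, [22.0, 81.0], [147.0, 152.0])]
blue [([477.5, 278.0], -13.9, [26.0, 91.0], [33.0, 254.0])]
green [([502.6, 175.1], -6.0, [21.0, 64.0], [145.0, 248.0])]
```

View pics/w7.png

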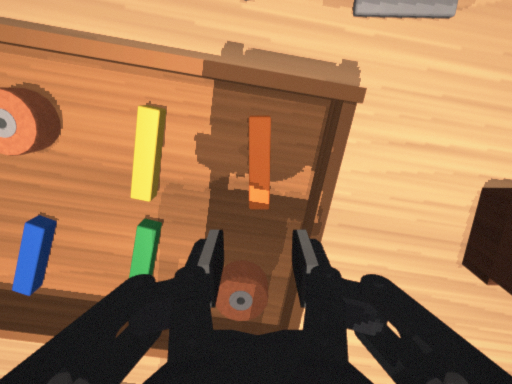

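Orange lies at px (259,116–207), aligned between the fingers. The wheel is at (240,300), so I'll check the clearance to it.

```bash
python3 - <<'E'
from h import *
c=load('wrist')
print('wheel',ray(c,(240,300),36),'ends',ray(c,(259,116),24),ray(c,(259,209),24),'tcpground',proj(c,(577.8,80.5,24)))
c6=cv2.imread('pics/w6.png')
E
```

```text
wheel [471.69520798  80.14388866  36.        ] ends [639.36542493  90.55105672  24.        ] [560.64124497  77.13879878  24.        ] tcpground [258.50076806 190.25570508]
```

>>> {"fn": "servo_tool", "kwargs": {"motion": [{"linear": [0,0,0.2],"dr": [0,0,0],"gripper": 0.45},{"linear": [0,0,0.35],"dr": [0,0,0],"gripper": 0.45},{"linear": [0,0,0.45],"dr": [0,0,0],"gripper": 0.45},{"linear": [0,0,0.45],"dr": [0,0,0],"gripper": 0.45},{"linear": [0,0,0.45],"dr": [0,0,0],"gripper": 0.45}]}}

```text
time_s: 10.8
eef_pos: [577.4, 80.5, 45.3]
orientation: [[0.986, 0.166, 0.002], [0.166, -0.986, 0.0], [0.002, 0.0, -1.0]]
contact_force: [0.4, 0.5, 0.4]
width: 0.453
grip_force: 0.0
```

>>> {"fn": "servo_tool", "kwargs": {"motion": [{"linear": [0,0,0.15],"dr": [0,0,0],"gripper": 0.45},{"linear": [0,0,0.24],"dr": [0,0,0],"gripper": 0.45},{"linear": [0,0,0.24],"dr": [0,0,0],"gripper": 0.45},{"linear": [0,0,0.24],"dr": [0,0,0],"gripper": 0},{"linear": [0,0,0.24],"dr": [0,0,0],"gripper": 0},{"linear": [0,0,0.24],"dr": [0,0,0],"gripper": 0},{"linear": [0,0,0.24],"dr": [0,0,0],"gripper": 0},{"linear": [0,0,0.24],"dr": [0,0,0],"gripper": 0},{"linear": [0,0,0.24],"dr": [0,0,0],"gripper": 0},{"linear": [0,0,0.24],"dr": [0,0,0],"gripper": 0}], "grip_force": 50}}

```text
time_s: 11.63
eef_pos: [578.0, 79.6, 9.0]
orientation: [[0.986, 0.165, 0.002], [0.165, -0.986, 0.0], [0.002, 0.0, -1.0]]
contact_force: [-0.5, 1.5, 6.1]
width: 0.195
grip_force: 51.5
```

Gripped. Lifting and carrying to tube 0.

>>> {"fn": "servo_tool", "kwargs": {"motion": [{"linear": [0,0,-0.2],"dr": [0,0,0],"gripper": 0},{"linear": [0,0,-0.45],"dr": [0,0,0],"gripper": 0},{"linear": [0,0,-0.7],"dr": [0,0,0],"gripper": 0},{"linear": [-0.05,0.1,-0.9],"dr": [0,0,0],"gripper": 0},{"linear": [-0.1,0.3,-0.9],"dr": [0,0,0],"gripper": 0},{"linear": [-0.2,0.55,-0.9],"dr": [0,0,0.017],"gripper": 0},{"linear": [-0.3,0.8,-0.9],"dr": [0,0,0.017],"gripper": 0},{"linear": [-0.4,0.88,-0.9],"dr": [0,0,0.017],"gripper": 0},{"linear": [-0.4,0.88,-0.9],"dr": [0,0,0.017],"gripper": 0}]}}

```text
time_s: 12.38
eef_pos: [537.1, -63.7, 142.0]
orientation: [[0.988, 0.152, -0.003], [0.152, -0.988, -0.001], [-0.003, 0.0, -1.0]]
contact_force: [-0.1, -0.9, 0.6]
width: 0.197
grip_force: 50.7
```

>>> {"fn": "servo_tool", "kwargs": {"motion": [{"linear": [-0.1,0.24,0],"dr": [0,0,0],"gripper": 0},{"linear": [-0.2,0.48,0],"dr": [0,0,0],"gripper": 0},{"linear": [-0.3,0.72,0],"dr": [0,0,0],"gripper": 0},{"linear": [-0.4,0.88,0],"dr": [0,0,0],"gripper": 0},{"linear": [-0.4,0.88,0],"dr": [0,0,0],"gripper": 0},{"linear": [-0.4,0.88,0],"dr": [0,0,0],"gripper": 0}]}}

```text
time_s: 12.88
eef_pos: [500.5, -200.9, 142.3]
orientation: [[0.988, 0.153, -0.0], [0.153, -0.988, 0.001], [-0.0, -0.001, -1.0]]
contact_force: [0.7, -0.6, -0.6]
width: 0.199
grip_force: 50.8
```

>>> {"fn": "servo_tool", "kwargs": {"motion": [{"linear": [-0.1,0.24,0],"dr": [0,0,0],"gripper": 0},{"linear": [-0.2,0.48,0],"dr": [0,0,0],"gripper": 0},{"linear": [-0.3,0.72,0.1],"dr": [0,0,0],"gripper": 0},{"linear": [-0.4,0.88,0.3],"dr": [0,0,0],"gripper": 0},{"linear": [-0.4,0.88,0.3],"dr": [0,0,0],"gripper": 0},{"linear": [-0.4,0.88,0.3],"dr": [0,0,0],"gripper": 0},{"linear": [-0.4,0.88,0.3],"dr": [0,0,0],"gripper": 0}]}}

```text
time_s: 13.47
eef_pos: [462.9, -338.5, 97.3]
orientation: [[0.988, 0.157, -0.0], [0.157, -0.988, 0.002], [-0.0, -0.002, -1.0]]
contact_force: [0.2, 0.1, -0.8]
width: 0.196
grip_force: 50.7
```

```bash
python3 - <<'E'
from h import *
c=cap('wrist','w8.png'); np.savez('w8.npz',**c);s=manip.read_state(); print(s['time_s'],s['eef_pos'],np.degrees(np.arctan2(s['orientation'][1][0],s['orientation'][0][0])),s['width'],s['grip_force'])
cv2.imwrite('pics/w8b.png',cv2.resize(cv2.imread('pics/w8.png')[0:300],None,fx=1.5,fy=1.5,interpolation=cv2.INTER_CUBIC))
E
```

```text
13.5167 [ 463.52041597 -338.69789632   98.18104598] 9.0973562705209 0.1955462020365565 50.744773149490356
```

View pics/w8b.png

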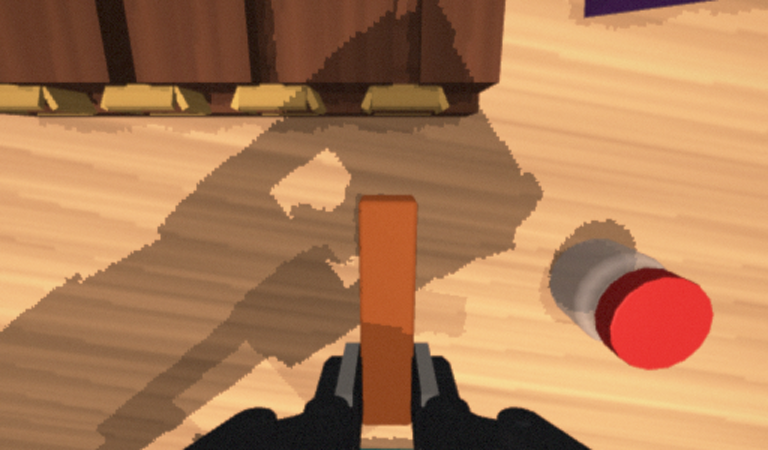

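The stick lies straight along the tool, ending at (388,197), square to the rack. The tube 0 lip spans (363–447,110) in the 1.5× picture and the jar is at right. Next I'll compute the offset.

```bash
python3 - <<'E'
from h import *
c=load('wrist'); s=manip.read_state()
cv2.imwrite('pics/zz.png',1*cv2.imread('pics/w8.png')); g=cv2.cvtColor(c['pixels'],cv2.COLOR_RGB2GRAY).astype(int)
a=np.radians(9.05); ex=np.array([np.cos(a),np.sin(a),0]); ey=np.array([-np.sin(a),np.cos(a),0])
def loc(u,v,z): p=ray(c,(u,v),z); return np.round([p@ex,p@ey],1)
tcp=np.array(s['eef_pos']); print('tcp',tcp@ex,tcp@ey, 'stick tip',loc(388/1.5,197/1.5,113.5),'stick axis',loc(388/1.5,250/1.5,113.5),loc(387/1.5,400/1.5,113.5))
print('corner(-112)',loc(500/1.5,82/1.5,70),loc(505/1.5,0,70))
for v in(20,40,50): print(v,'row',[ (u,x) for u,x in enumerate(g[v,50:345],50)][::1] if 0 else ' '.join(map(str,g[v,60:345])))
h=cv2.cvtColor(c['pixels'],cv2.COLOR_RGB2HSV)
for v in(58,62,66,70,73): 
    m=np.where((h[v,:345,0]>20)&(h[v,:345,0]<32)&(h[v,:345,1]>120))[0]; print(v,[ (int(r[0]),int(r[-1])) for r in np.split(m,np.where(np.diff(m)>2)[0]+1) if len(r)>5])
E
```

```text
tcp 404.47432402678623 -407.3916570009306 stick tip [ 467.6 -406.6] stick axis [ 451.5 -406.7] [ 398.2 -406.4]
corner(-112) [ 504.  -447.7] [ 530.  -447.2]
20 row 74 73 68 68 65 65 62 34 25 22 29 26 30 21 29 26 29 23 25 25 28 20 30 23 33 52 65 72 72 75 74 76 78 75 77 78 79 80 80 84 80 81 78 78 81 75 76 75 75 74 76 74 73 73 73 73 73 73 70 75 76 75 72 70 71 74 74 70 74 73 76 77 78 78 82 79 78 80 77 78 73 72 73 71 68 77 78 77 80 78 76 80 78 78 79 77 79 78 75 74 76 69 71 70 52 35 26 26 26 32 28 27 37 38 34 38 44 47 48 48 44 49 52 73 76 74 79 76 82 81 80 83 84 85 87 87 84 84 85 84 88 83 82 80 80 77 81 81 77 77 80 78 79 79 81 76 79 80 81 80 72 77 76 79 78 75 78 81 79 82 83 86 83 82 84 82 79 75 73 70 73 75 81 75 74 55 50 49 51 50 46 45 51 48 45 48 53 47 52 42 48 45 51 50 51 49 51 52 53 52 49 46 39 36 40 38 37 37 39 32 40 53 55 55 53 51 53 53 51 53 51 51 51 51 47 51 49 49 43 46 50 45 48 59 77 74 79 78 77 75 75 76 76 76 80 80 82 86 84 84 84 81 81 77 77 77 76 75 77 79 79 81 81 81 87 133 192 198 197 198 200 199 199 199 199
40 row 73 72 71 70 72 66 70 67 66 65 49 32 28 24 25 29 31 29 29 32 28 31
[... 1006 characters left out ...]
 75 74 76 73 73 78 81 80 85 85 84 81 82 80 80 83 77 75 77 74 75 76 76 81 80 81 80 79 83 77 79 78 77 79 74 76 78 71 73 71 69 43 31 28 30 26 29 33 35 40 38 37 40 41 50 47 51 48 50 63 74 79 77 81 83 84 86 86 84 88 88 89 90 87 85 85 88 86 83 84 82 80 53 49 44 51 49 48 50 45 47 46 51 47 41 49 47 50 49 46 49 52 54 52 53 55 52 54 53 56 52 48 51 49 51 50 48 49 46 48 49 53 51 47 50 52 48 50 51 48 48 48 46 44 48 45 47 45 48 46 52 46 47 47 47 49 47 37 38 40 37 36 34 34 47 54 53 54 52 54 50 52 49 51 48 52 54 48 49 50 50 47 48 51 46 47 48 46 48 48 48 49 46 50 52 59 59 76 80 82 84 84 86 84 82 80 80 77 77 77 79 77 82 81 82 83 101 170 195 199 197 196 197 194 195 196 196 196 196
58 []
62 []
66 []
70 []
73 []
```

```bash
python3 - <<'E'
from h import *
c=load('wrist')
g=cv2.GaussianBlur(cv2.cvtColor(c['pixels'],cv2.COLOR_RGB2GRAY),(1,5),0).astype(int)
a=np.radians(9.05); ex=np.array([np.cos(a),np.sin(a),0]); ey=np.array([-np.sin(a),np.cos(a),0])
def loc(u,v,z): p=ray(c,(u,v),z); return np.round([p@ex,p@ey],1)
for v,t in((40,45),(20,45)):
    print(v,' '.join(f'{u}:{g[v,u]}' for u in range(258,290)))
for u in(70.5,88.5,165.8,183.7): print(u,loc(u,40,70))
for u in(66.7,84.7,164,182.5): print(u,loc(u,20,70))
for q in((363,110),(447,110),(372,86),(443,86)): print(q,loc(q[0]/1.5,q[1]/1.5,58),loc(q[0]/1.5,q[1]/1.5,45))
E
```

```text
40 258:48 259:47 260:47 261:47 262:49 263:52 264:53 265:51 266:49 267:52 268:51 269:53 270:51 271:45 272:40 273:40 274:39 275:40 276:41 277:40 278:38 279:34 280:43 281:52 282:54 283:52 284:52 285:54 286:53 287:51 288:52 289:50
20 258:49 259:45 260:47 261:47 262:51 263:50 264:51 265:48 266:52 267:50 268:50 269:50 270:48 271:45 272:41 273:37 274:38 275:37 276:40 277:38 278:38 279:32 280:37 281:51 282:54 283:53 284:53 285:50 286:53 287:52 288:51 289:51
70.5 [ 511.2 -304.7]
88.5 [ 511.2 -314.4]
165.8 [ 511.2 -356.4]
183.7 [ 511.2 -366. ]
66.7 [ 520.7 -304.6]
84.7 [ 520.7 -314.2]
164 [ 520.7 -356.3]
182.5 [ 520.8 -366.2]
(363, 110) [ 495.3 -396.7] [ 496.2 -396. ]
(447, 110) [ 495.3 -430.3] [ 496.2 -432. ]
(372, 86) [ 504.  -400.4] [ 505.6 -400. ]
(443, 86) [ 504.1 -428.3] [ 505.6 -429.9]
```

Camera-relative result: shift 6.8 mm towards −y, mouth 28 mm ahead of the stick's tip. Lowering, shifting and entering gently.

>>> {"fn": "servo_tool", "kwargs": {"motion": [{"linear": [0,0.045,0.15],"dr": [0,0,0],"gripper": 0},{"linear": [0,0.045,0.3],"dr": [0,0,0],"gripper": 0},{"linear": [0,0.045,0.395],"dr": [0,0,0],"gripper": 0},{"linear": [0,0.045,0.395],"dr": [0,0,0],"gripper": 0},{"linear": [0,0.045,0.395],"dr": [0,0,0],"gripper": 0}]}}

```text
time_s: 13.93
eef_pos: [464.1, -345.3, 38.9]
orientation: [[0.987, 0.158, -0.0], [0.158, -0.987, 0.0], [-0.0, -0.0, -1.0]]
contact_force: [-0.3, 0.2, 0.4]
width: 0.192
grip_force: 50.8
```

>>> {"fn": "servo_tool", "kwargs": {"motion": [{"linear": [0.08,0,0],"dr": [0,0,0],"gripper": 0},{"linear": [0.14,0,0],"dr": [0,0,0],"gripper": 0},{"linear": [0.18,0,0],"dr": [0,0,0],"gripper": 0},{"linear": [0.21,0,0],"dr": [0,0,0],"gripper": 0},{"linear": [0.24,0,0],"dr": [0,0,0],"gripper": 0},{"linear": [0.27,0,0],"dr": [0,0,0],"gripper": 0},{"linear": [0.3,0,0],"dr": [0,0,0],"gripper": 0},{"linear": [0.3,0,0],"dr": [0,0,0],"gripper": 0}]}}

```text
time_s: 14.6
eef_pos: [508.6, -339.7, 38.6]
orientation: [[0.988, 0.157, 0.001], [0.157, -0.988, -0.0], [0.001, 0.0, -1.0]]
contact_force: [-0.8, 0.0, -0.8]
width: 0.192
grip_force: 55.0
```

```bash
cat >> h.py <<'E'
A=np.radians(9.05); EX=np.array([np.cos(A),np.sin(A),0]); EY=np.array([-np.sin(A),np.cos(A),0])
def st():
    s=manip.read_state(); p=np.array(s['eef_pos']); print('t%.2f'%s['time_s'],'tcp',p.round(1),'along %.1f lat %.1f'%(p@EX,p@EY),'yaw %.2f'%np.degrees(np.arctan2(s['orientation'][1][0],s['orientation'][0][0])),'F',np.round(s['contact_force'],1),'M',np.round(s['moment'],2),'w %.3f g %.0f'%(s['width'],s['grip_force']))
E
python3 -c "from h import *; st()"
```

```text
t14.60 tcp [ 508.6 -339.7   38.6] along 448.9 lat -415.5 yaw 9.01 F [-0.8  0.  -0.8] M [0.03 0.06 0.05] w 0.192 g 55
```

```bash
python3 - <<'E'
from h import *
c=cap('wrist','w9.png'); st()
cv2.imwrite('pics/w9b.png',cv2.resize(cv2.imread('pics/w9.png')[0:300,80:450],None,fx=2,fy=2,interpolation=cv2.INTER_CUBIC))
E
```

```text
t14.65 tcp [ 508.1 -339.7   38.5] along 448.3 lat -415.4 yaw 9.01 F [ 0.4 -1.4 -0.4] M [-0.04  0.03  0.03] w 0.199 g 55
```

View pics/w9b.png

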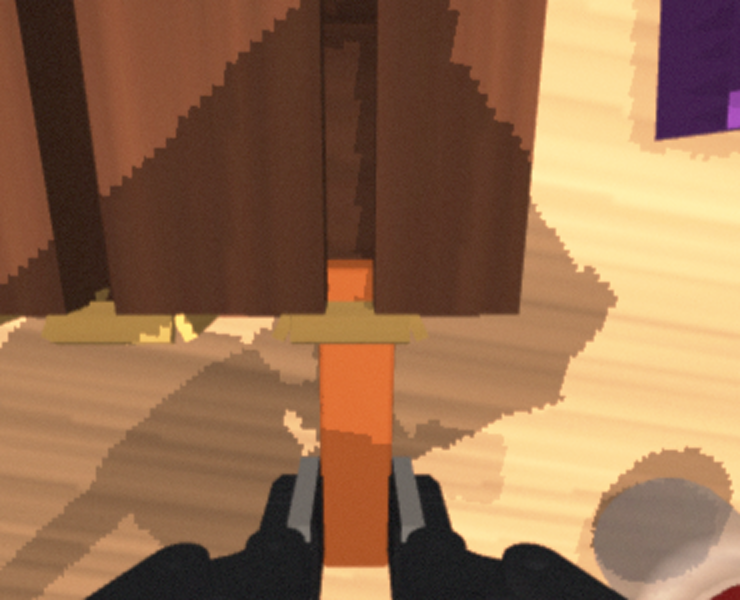

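The stick is in the tube, its orange end visible in the slot at (350,280), and about 1 mm right of the slot's centre line. I'll continue with a 1 mm correction.

>>> {"fn": "servo_tool", "kwargs": {"motion": [{"linear": [0.03,-0.007,0],"dr": [0,0,0],"gripper": 0},{"linear": [0.07,-0.007,0],"dr": [0,0,0],"gripper": 0},{"linear": [0.11,-0.007,0],"dr": [0,0,0],"gripper": 0},{"linear": [0.15,-0.007,0],"dr": [0,0,0],"gripper": 0},{"linear": [0.19,-0.007,0],"dr": [0,0,0],"gripper": 0},{"linear": [0.205,-0.007,0],"dr": [0,0,0],"gripper": 0},{"linear": [0.205,-0.007,0],"dr": [0,0,0],"gripper": 0}]}}

```text
time_s: 15.23
eef_pos: [538.9, -333.8, 38.7]
orientation: [[0.988, 0.157, 0.0], [0.157, -0.988, -0.0], [0.0, 0.0, -1.0]]
contact_force: [-0.2, -0.3, -0.4]
width: 0.188
grip_force: 55.0
```

```bash
python3 - <<'E'
from h import *
c=cap('wrist','w10.png'); st()
E
```

```text
t15.28 tcp [ 538.4 -333.7   38.5] along 479.2 lat -414.3 yaw 9.03 F [ 0.6  0.8 -0. ] M [-0.03 -0.01 -0.04] w 0.191 g 55
```

>>> {"fn": "servo_tool", "kwargs": {"motion": [{"linear": [0,0,0],"dr": [0,0,0],"gripper": 0.33},{"linear": [0,0,0],"dr": [0,0,0],"gripper": 0.33},{"linear": [0,0,0],"dr": [0,0,0],"gripper": 0.33},{"linear": [-0.15,0,0],"dr": [0,0,0],"gripper": 0.33},{"linear": [-0.35,0,0],"dr": [0,0,0],"gripper": 0.33},{"linear": [-0.4,0,0],"dr": [0,0,0],"gripper": 0},{"linear": [-0.4,0,0],"dr": [0,0,0],"gripper": 0},{"linear": [-0.4,0,0],"dr": [0,0,0],"gripper": 0}]}}

```text
time_s: 15.95
eef_pos: [479.0, -343.6, 38.9]
orientation: [[0.988, 0.155, 0.001], [0.155, -0.988, -0.0], [0.001, 0.001, -1.0]]
contact_force: [0.1, -0.8, 0.1]
width: 0.001
grip_force: 0.0
```

```bash
python3 - <<'E'
from h import *
c=cap('wrist','w11.png'); st()
a=cv2.imread('pics/w10.png')[0:300,100:420];b=cv2.imread('pics/w11.png')[0:300,100:420]
cv2.imwrite('pics/w11b.png',cv2.resize(np.hstack([a,b]),None,fx=1.25,fy=1.25))
E
```

```text
t16.00 tcp [ 479.6 -343.7   39. ] along 419.6 lat -414.9 yaw 8.96 F [ 0.  -0.6 -0.5] M [ 0.02 -0.04  0.05] w 0.001 g 0
```

View pics/w11b.png

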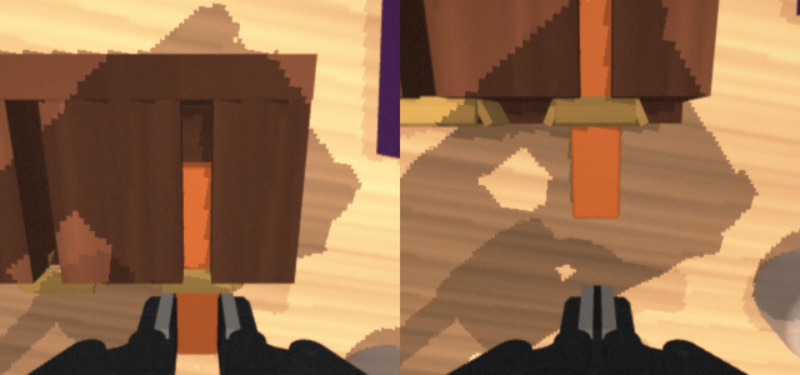

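The orange stick is well inside, its rear end at (596,217). Now pushing it home with shut fingers.

>>> {"fn": "servo_tool", "kwargs": {"motion": [{"linear": [0.1,0,0],"dr": [0,0,0],"gripper": 0},{"linear": [0.18,0,0],"dr": [0,0,0],"gripper": 0},{"linear": [0.21,0,0],"dr": [0,0,0],"gripper": 0},{"linear": [0.24,0,0],"dr": [0,0,0],"gripper": 0},{"linear": [0.27,0,0],"dr": [0,0,0],"gripper": 0},{"linear": [0.3,0,0],"dr": [0,0,0],"gripper": 0},{"linear": [0.32,0,0],"dr": [0,0,0],"gripper": 0},{"linear": [0.34,0,0],"dr": [0,0,0],"gripper": 0},{"linear": [0.34,0,0],"dr": [0,0,0],"gripper": 0}]}}

```text
time_s: 16.75
eef_pos: [529.6, -335.2, 38.6]
orientation: [[0.988, 0.157, 0.0], [0.157, -0.988, -0.0], [0.0, 0.0, -1.0]]
contact_force: [0.8, 0.5, -0.1]
width: 0.001
grip_force: 0.0
```

>>> {"fn": "servo_tool", "kwargs": {"motion": [{"linear": [0.02,0,0],"dr": [0,0,0],"gripper": 0},{"linear": [0.02,0,0],"dr": [0,0,0],"gripper": 0}]}}

```text
time_s: 16.92
eef_pos: [532.4, -334.8, 38.6]
orientation: [[0.988, 0.156, 0.0], [0.156, -0.988, -0.0], [0.0, 0.0, -1.0]]
contact_force: [0.5, 0.3, 0.3]
width: -0.004
grip_force: 0.0
```

```bash
python3 -c "
from h import *
st()"
```

```text
t16.92 tcp [ 532.4 -334.8   38.6] along 473.1 lat -414.4 yaw 8.99 F [0.5 0.3 0.3] M [-0.02 -0.02 -0.01] w -0.004 g 0
```

>>> {"fn": "servo_tool", "kwargs": {"motion": [{"linear": [0.015,0,0],"dr": [0,0,0],"gripper": 0},{"linear": [0.03,0,0],"dr": [0,0,0],"gripper": 0},{"linear": [0.03,0,0],"dr": [0,0,0],"gripper": 0}]}}

```text
time_s: 17.17
eef_pos: [533.1, -334.6, 38.5]
orientation: [[0.987, 0.158, -0.008], [0.158, -0.987, 0.0], [-0.008, -0.002, -1.0]]
contact_force: [-9.9, -1.5, 5.4]
width: -0.001
grip_force: 4.7
```

>>> {"fn": "servo_tool", "kwargs": {"motion": [{"linear": [0.015,0,0],"dr": [0,0,0],"gripper": 0},{"linear": [0.03,0,0],"dr": [0,0,0],"gripper": 0},{"linear": [0.03,0,0],"dr": [0,0,0],"gripper": 0}]}}

```text
time_s: 17.42
eef_pos: [533.2, -334.6, 38.5]
orientation: [[0.987, 0.159, -0.018], [0.159, -0.987, 0.001], [-0.018, -0.004, -1.0]]
contact_force: [-20.5, -2.9, 11.6]
width: -0.003
grip_force: 10.4
```

```bash
python3 - <<'E'
from h import *
st(); c=cap('wrist','w12.png'); c=load('wrist'); 
E
```

```text
t17.42 tcp [ 533.2 -334.6   38.5] along 473.9 lat -414.3 yaw 9.15 F [-20.5  -2.9  11.6] M [-0.49  3.21  0.  ] w -0.003 g 10
```

Stick 1 is home: hard stop at TCP along-axis 473.9 mm with 20 N. Retreating to look at the box again.

>>> {"fn": "servo_tool", "kwargs": {"motion": [{"linear": [-0.2,0,0],"dr": [0,0,0],"gripper": 0},{"linear": [-0.4,0,-0.1],"dr": [0,0,0],"gripper": 0},{"linear": [-0.4,0,-0.4],"dr": [0,0,0],"gripper": 0},{"linear": [-0.4,0,-0.7],"dr": [0,0,0],"gripper": 0},{"linear": [-0.4,-0.2,-1],"dr": [0,0,0],"gripper": 0.45},{"linear": [-0.4,-0.4,-1],"dr": [0,0,0],"gripper": 0.45},{"linear": [-0.4,-0.4,-1],"dr": [0,0,0],"gripper": 0.45}]}}

```text
time_s: 18.05
eef_pos: [474.2, -281.1, 194.3]
orientation: [[0.987, 0.158, 0.007], [0.158, -0.987, -0.002], [0.007, 0.003, -1.0]]
contact_force: [0.4, 0.2, -0.3]
width: 0.423
grip_force: 0.0
```

>>> {"fn": "servo_tool", "kwargs": {"motion": [{"linear": [0.1,-0.25,-0.2],"dr": [0,0,0],"gripper": 0.45},{"linear": [0.2,-0.5,-0.4],"dr": [0,0,0],"gripper": 0.45},{"linear": [0.24,-0.75,-0.45],"dr": [0,0,0],"gripper": 0.45},{"linear": [0.24,-1,-0.45],"dr": [0,0,0],"gripper": 0.45},{"linear": [0.24,-1,-0.45],"dr": [0,0,0],"gripper": 0.45},{"linear": [0.24,-1,-0.45],"dr": [0,0,0],"gripper": 0.45}]}}

```text
time_s: 18.55
eef_pos: [484.3, -127.4, 256.2]
orientation: [[0.987, 0.16, 0.001], [0.16, -0.987, 0.0], [0.001, -0.0, -1.0]]
contact_force: [0.1, -1.1, -0.2]
width: 0.45
grip_force: 0.0
```

>>> {"fn": "servo_tool", "kwargs": {"motion": [{"linear": [0.1,-0.25,0],"dr": [0,0,0],"gripper": 0.45},{"linear": [0.2,-0.5,0],"dr": [0,0,0],"gripper": 0.45},{"linear": [0.24,-0.75,0],"dr": [0,0,0],"gripper": 0.45},{"linear": [0.24,-1,0],"dr": [0,0,0],"gripper": 0.45},{"linear": [0.24,-1,0],"dr": [0,0,0],"gripper": 0.45},{"linear": [0.24,-1,0],"dr": [0,0,0],"gripper": 0.45}]}}

```text
time_s: 19.05
eef_pos: [496.4, 24.3, 255.0]
orientation: [[0.987, 0.159, -0.001], [0.159, -0.987, -0.001], [-0.002, 0.001, -1.0]]
contact_force: [0.0, -1.1, -0.4]
width: 0.456
grip_force: 0.0
```

>>> {"fn": "servo_tool", "kwargs": {"motion": [{"linear": [0.1,-0.25,0],"dr": [0,0,0.1],"gripper": 0.45},{"linear": [0.2,-0.5,0],"dr": [0,0,0.2],"gripper": 0.45},{"linear": [0.24,-0.75,0],"dr": [0,0,0.3],"gripper": 0.45},{"linear": [0.24,-1,0],"dr": [0,0,0.3],"gripper": 0.45},{"linear": [0.24,-1,0],"dr": [0,0,0.3],"gripper": 0.45},{"linear": [0.24,-1,0],"dr": [0,0,0.3],"gripper": 0.45}]}}

```text
time_s: 19.55
eef_pos: [509.2, 177.3, 255.2]
orientation: [[1.0, 0.001, -0.001], [0.001, -1.0, -0.001], [-0.001, 0.001, -1.0]]
contact_force: [-1.0, -0.5, -1.0]
width: 0.452
grip_force: 0.0
```

```bash
python3 - <<'E'
from h import *
c=cap('wrist','w13.png'); st()
for k,v in sticks(c).items(): print(k,v)
E
```

```text
t19.60 tcp [509.2 176.3 255.3] along 530.6 lat 94.0 yaw -0.03 F [-0.9 -0.6  0.2] M [ 0.03 -0.01  0.04] w 0.452 g 0
yellow [([591.4, 179.4], -2.6, [17.0, 79.0], [256.0, 91.0])]
blue [([474.2, 282.2], -13.9, [19.0, 83.0], [182.0, 180.0])]
green [([487.9, 178.5], -5.5, [17.0, 80.0], [257.0, 171.0])]
```

>>> {"fn": "servo_tool", "kwargs": {"motion": [{"linear": [0.2,-0.027,0.25],"dr": [0,0,0.086],"gripper": 0.45},{"linear": [0.4,-0.027,0.5],"dr": [0,0,0.086],"gripper": 0.45},{"linear": [0.4,-0.027,0.75],"dr": [0,0,0.086],"gripper": 0.45},{"linear": [0.4,-0.027,1],"dr": [0,0,0.086],"gripper": 0.45},{"linear": [0.4,-0.027,1],"dr": [0,0,0.086],"gripper": 0.45},{"linear": [0.4,-0.027,1],"dr": [0,0,0.086],"gripper": 0.45},{"linear": [0.4,-0.027,1],"dr": [0,0,0.086],"gripper": 0.45}]}}

```text
time_s: 20.18
eef_pos: [569.9, 180.3, 107.3]
orientation: [[0.999, -0.047, 0.002], [-0.047, -0.999, -0.0], [0.002, 0.0, -1.0]]
contact_force: [0.1, 0.5, 1.2]
width: 0.453
grip_force: 0.0
```

>>> {"fn": "servo_tool", "kwargs": {"motion": [{"linear": [0,0,0.25],"dr": [0,0,0],"gripper": 0.45},{"linear": [0,0,0.42],"dr": [0,0,0],"gripper": 0.45},{"linear": [0,0,0.42],"dr": [0,0,0],"gripper": 0.45},{"linear": [0,0,0.42],"dr": [0,0,0],"gripper": 0.45}]}}

```text
time_s: 20.52
eef_pos: [569.6, 181.6, 45.0]
orientation: [[0.999, -0.045, 0.002], [-0.045, -0.999, 0.0], [0.002, -0.0, -1.0]]
contact_force: [0.5, 0.1, 0.7]
width: 0.454
grip_force: 0.0
```

```bash
python3 - <<'E'
from h import *
c=cap('wrist','w14.png'); st()
for k,v in sticks(c).items(): print(k,v)
E
```

```text
t20.57 tcp [570.9 182.1  46.3] along 592.5 lat 90.0 yaw -2.60 F [-0.4  1.1  0.4] M [-0.01  0.01  0.04] w 0.449 g 0
yellow [([592.8, 179.7], -2.6, [18.0, 80.0], [260.0, 185.0])]
blue [([448.0, 281.7], -40.0, [11.0, 35.0], [134.0, 373.0])]
green [([508.6, 176.9], -5.6, [18.0, 57.0], [269.0, 301.0])]
```

>>> {"fn": "servo_tool", "kwargs": {"motion": [{"linear": [0,0,0.15],"dr": [0,0,0],"gripper": 0.45},{"linear": [0,0,0.24],"dr": [0,0,0],"gripper": 0.45},{"linear": [0,0,0.24],"dr": [0,0,0],"gripper": 0.45},{"linear": [0,0,0.24],"dr": [0,0,0],"gripper": 0},{"linear": [0,0,0.24],"dr": [0,0,0],"gripper": 0},{"linear": [0,0,0.24],"dr": [0,0,0],"gripper": 0},{"linear": [0,0,0.24],"dr": [0,0,0],"gripper": 0},{"linear": [0,0,0.24],"dr": [0,0,0],"gripper": 0},{"linear": [0,0,0.24],"dr": [0,0,0],"gripper": 0}], "grip_force": 50}}

```text
time_s: 21.32
eef_pos: [569.9, 182.2, 8.5]
orientation: [[0.999, -0.045, 0.002], [-0.045, -0.999, 0.0], [0.002, -0.001, -1.0]]
contact_force: [-2.0, 0.2, 6.6]
width: 0.197
grip_force: 51.1
```

>>> {"fn": "servo_tool", "kwargs": {"motion": [{"linear": [0,0,-0.2],"dr": [0,0,0],"gripper": 0},{"linear": [0,0,-0.45],"dr": [0,0,0],"gripper": 0},{"linear": [0,0,-0.7],"dr": [0,0,0],"gripper": 0},{"linear": [0,0,-0.9],"dr": [0,0,0],"gripper": 0},{"linear": [0,0,-0.9],"dr": [0,0,0],"gripper": 0},{"linear": [0,0,-0.9],"dr": [0,0,0],"gripper": 0}]}}

```text
time_s: 21.82
eef_pos: [570.6, 182.3, 144.9]
orientation: [[0.999, -0.045, 0.006], [-0.045, -0.999, 0.001], [0.006, -0.001, -1.0]]
contact_force: [-0.4, -0.1, -0.2]
width: 0.198
grip_force: 50.4
```

```bash
python3 - <<'E'
from h import *
st(); s=manip.read_state()
for i,l in enumerate([-414.3,-362.3,-310.3,-258.3]):
    p=404*EX+l*EY; print(i,p.round(1),(np.array(s['orientation']).T@(p-np.array(s['eef_pos']))/150).round(3))
E
```

```text
t21.82 tcp [570.6 182.3 144.9] along 592.2 lat 90.3 yaw -2.58 F [-0.4 -0.1 -0.2] M [0.02 0.   0.01] w 0.198 g 50
0 [ 464.1 -345.6    0. ] [-0.556  3.549  0.958]
1 [ 456.  -294.2    0. ] [-0.626  3.209  0.958]
2 [ 447.8 -242.9    0. ] [-0.696  2.87   0.959]
3 [ 439.6 -191.5    0. ] [-0.765  2.53   0.959]
```

>>> {"fn": "servo_tool", "kwargs": {"motion": [{"linear": [-0.07,0.24,0],"dr": [0,0,0],"gripper": 0},{"linear": [-0.12,0.5,0],"dr": [0,0,0],"gripper": 0},{"linear": [-0.2,0.75,0],"dr": [0,0,0],"gripper": 0},{"linear": [-0.22,1,0],"dr": [0,0,0],"gripper": 0},{"linear": [-0.22,1,0],"dr": [0,0,0],"gripper": 0},{"linear": [-0.22,1,0],"dr": [0,0,0],"gripper": 0}]}}

```text
time_s: 22.32
eef_pos: [526.9, 31.9, 139.7]
orientation: [[0.999, -0.049, -0.004], [-0.049, -0.999, 0.001], [-0.004, -0.0, -1.0]]
contact_force: [-0.2, 0.6, -0.6]
width: 0.194
grip_force: 50.4
```

>>> {"fn": "servo_tool", "kwargs": {"motion": [{"linear": [-0.07,0.24,0],"dr": [0,0,0],"gripper": 0},{"linear": [-0.12,0.5,0],"dr": [0,0,0],"gripper": 0},{"linear": [-0.2,0.75,0],"dr": [0,0,0],"gripper": 0},{"linear": [-0.22,1,0],"dr": [0,0,0],"gripper": 0},{"linear": [-0.22,1,0],"dr": [0,0,0],"gripper": 0},{"linear": [-0.22,1,0],"dr": [0,0,0],"gripper": 0}]}}

```text
time_s: 22.82
eef_pos: [488.7, -115.2, 141.0]
orientation: [[0.999, -0.048, -0.002], [-0.048, -0.999, 0.001], [-0.002, -0.001, -1.0]]
contact_force: [0.0, 0.4, -0.5]
width: 0.197
grip_force: 50.4
```

>>> {"fn": "servo_tool", "kwargs": {"motion": [{"linear": [-0.07,0.24,0],"dr": [0,0,-0.1],"gripper": 0},{"linear": [-0.12,0.5,0],"dr": [0,0,-0.2],"gripper": 0},{"linear": [-0.18,0.75,0],"dr": [0,0,-0.3],"gripper": 0},{"linear": [-0.18,1,0],"dr": [0,0,-0.388],"gripper": 0},{"linear": [-0.18,1,0.1],"dr": [0,0,-0.388],"gripper": 0},{"linear": [-0.18,1,0.3],"dr": [0,0,-0.388],"gripper": 0},{"linear": [-0.18,1,0.3],"dr": [0,0,-0.388],"gripper": 0},{"linear": [-0.18,1,0.3],"dr": [0,0,-0.388],"gripper": 0}]}}

```text
time_s: 23.48
eef_pos: [454.1, -260.2, 94.4]
orientation: [[0.987, 0.159, -0.006], [0.159, -0.987, 0.005], [-0.005, -0.006, -1.0]]
contact_force: [-0.1, 0.5, -1.0]
width: 0.194
grip_force: 50.4
```

```bash
cat >> h.py <<'E'
def tube(i,along=404):
    s=manip.read_state(); p=along*EX+[-414.3,-362.3,-310.3,-258.3][i]*EY; p[2]=38.7
    print('to tube',i,(np.array(s['orientation']).T@(p-np.array(s['eef_pos']))/150).round(3),'dr',round((np.degrees(np.arctan2(s['orientation'][1][0],s['orientation'][0][0]))-9.05)/30,3))
E
python3 - <<'E'
from h import *
c=cap('wrist','w15.png'); st(); tube(1)
E
```

```text
t23.53 tcp [ 455.4 -261.3   96.1] along 408.7 lat -329.7 yaw 9.18 F [ 0.1  0.7 -0.7] M [-0.05  0.02 -0.03] w 0.197 g 50
to tube 1 [-0.031  0.218  0.382] dr 0.004
```

Shift over tube 1's axis, lower, then look before entering.

>>> {"fn": "servo_tool", "kwargs": {"motion": [{"linear": [-0.03,0.1,0],"dr": [0,0,0.004],"gripper": 0},{"linear": [-0.03,0.218,0.1],"dr": [0,0,0.004],"gripper": 0},{"linear": [-0.03,0.218,0.3],"dr": [0,0,0.004],"gripper": 0},{"linear": [-0.03,0.218,0.38],"dr": [0,0,0.004],"gripper": 0},{"linear": [-0.03,0.218,0.38],"dr": [0,0,0.004],"gripper": 0},{"linear": [-0.03,0.218,0.38],"dr": [0,0,0.004],"gripper": 0}]}}

```text
time_s: 24.03
eef_pos: [456.0, -295.1, 40.0]
orientation: [[0.988, 0.157, -0.001], [0.157, -0.988, 0.001], [-0.001, -0.002, -1.0]]
contact_force: [0.7, -0.7, 0.2]
width: 0.196
grip_force: 50.4
```

```bash
python3 - <<'E'
from h import *
c=cap('wrist','w16.png'); st(); tube(1)
# stick axis & slots, as seen, in rack coordinates
loc=lambda u,v,z:(ray(c,(u,v),z)@EX,ray(c,(u,v),z)@EY)
h=cv2.cvtColor(c['pixels'],cv2.COLOR_RGB2HSV); m=cv2.inRange(h,(20,130,60),(36,255,255)); 
for v in(140,160,180,200,220):
    u=np.where(m[v,200:320])[0]+200; print(v,u.min(),u.max(),np.round(loc((u.min()+u.max())/2,v,54),1))
E
```

```text
t24.08 tcp [ 456.8 -295.9   40.9] along 404.6 lat -364.1 yaw 9.00 F [0.1 0.2 0.1] M [-0.01 -0.02 -0.01] w 0.199 g 50
to tube 1 [-0.004 -0.012  0.015] dr -0.002
140 239 277 [ 463.5 -362.5]
160 239 277 [ 454.2 -362.5]
180 240 276 [ 444.5 -362.5]
200 240 275 [ 434.4 -362.3]
220 240 275 [ 423.7 -362.3]
```

>>> {"fn": "servo_tool", "kwargs": {"motion": [{"linear": [0.08,-0.01,0.014],"dr": [0,0,0],"gripper": 0},{"linear": [0.14,-0.01,0.014],"dr": [0,0,0],"gripper": 0},{"linear": [0.18,-0.01,0.014],"dr": [0,0,0],"gripper": 0},{"linear": [0.21,-0.01,0.014],"dr": [0,0,0],"gripper": 0},{"linear": [0.24,-0.01,0.014],"dr": [0,0,0],"gripper": 0},{"linear": [0.27,-0.01,0.014],"dr": [0,0,0],"gripper": 0},{"linear": [0.3,-0.01,0.014],"dr": [0,0,0],"gripper": 0},{"linear": [0.3,-0.01,0.014],"dr": [0,0,0],"gripper": 0}]}}

```text
time_s: 24.75
eef_pos: [501.3, -288.0, 38.1]
orientation: [[0.988, 0.156, 0.001], [0.156, -0.988, -0.0], [0.001, 0.0, -1.0]]
contact_force: [0.2, 0.4, 0.1]
width: 0.195
grip_force: 50.4
```

```bash
python3 - <<'E'
from h import *
c=cap('wrist','w17.png'); st(); tube(1,480)
cv2.imwrite('pics/w17b.png',cv2.resize(cv2.imread('pics/w17.png')[0:300,80:450],None,fx=1.6,fy=1.6,interpolation=cv2.INTER_CUBIC))
E
```

```text
t24.80 tcp [ 500.7 -288.    37.9] along 449.2 lat -363.2 yaw 8.95 F [ 0.2 -0.6  0.3] M [ 0.01  0.04 -0.  ] w 0.196 g 50
to tube 1 [ 0.205 -0.006 -0.005] dr -0.003
```

View pics/w17b.png

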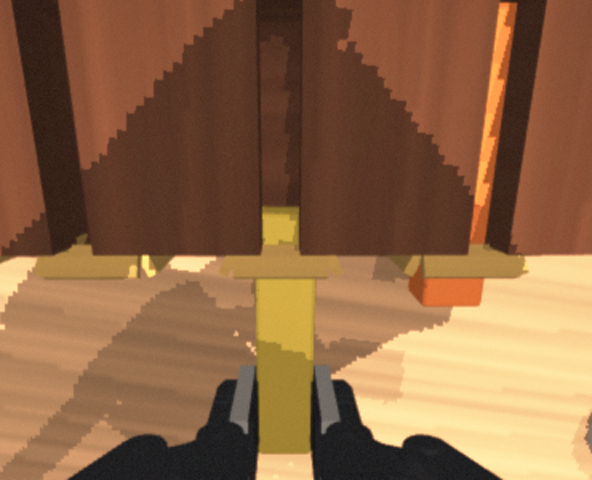

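The yellow stick has entered tube 1 (tip in the slot at (280,225)) and orange sits home at the right. Continuing: insert, release, push.

>>> {"fn": "servo_tool", "kwargs": {"motion": [{"linear": [0.03,-0.006,0],"dr": [0,0,0],"gripper": 0},{"linear": [0.07,-0.006,0],"dr": [0,0,0],"gripper": 0},{"linear": [0.11,-0.006,0],"dr": [0,0,0],"gripper": 0},{"linear": [0.15,-0.006,0],"dr": [0,0,0],"gripper": 0},{"linear": [0.19,-0.006,0],"dr": [0,0,0],"gripper": 0},{"linear": [0.205,-0.006,0],"dr": [0,0,0],"gripper": 0},{"linear": [0.205,-0.006,0],"dr": [0,0,0],"gripper": 0}]}}

```text
time_s: 25.38
eef_pos: [531.5, -282.3, 38.1]
orientation: [[0.988, 0.156, 0.001], [0.156, -0.988, -0.0], [0.001, 0.0, -1.0]]
contact_force: [0.1, -0.1, -0.7]
width: 0.198
grip_force: 50.4
```

>>> {"fn": "servo_tool", "kwargs": {"motion": [{"linear": [0,0,0],"dr": [0,0,0],"gripper": 0.33},{"linear": [0,0,0],"dr": [0,0,0],"gripper": 0.33},{"linear": [0,0,0],"dr": [0,0,0],"gripper": 0.33},{"linear": [-0.15,0,0],"dr": [0,0,0],"gripper": 0.33},{"linear": [-0.35,0,0],"dr": [0,0,0],"gripper": 0.33},{"linear": [-0.4,0,0],"dr": [0,0,0],"gripper": 0},{"linear": [-0.4,0,0],"dr": [0,0,0],"gripper": 0},{"linear": [-0.4,0,0],"dr": [0,0,0],"gripper": 0}]}}

```text
time_s: 26.05
eef_pos: [471.5, -292.0, 38.2]
orientation: [[0.988, 0.154, 0.001], [0.154, -0.988, -0.0], [0.001, 0.0, -1.0]]
contact_force: [-0.1, 0.2, 0.5]
width: 0.002
grip_force: 0.0
```

```bash
python3 - <<'E'
from h import *
c=cap('wrist','w18.png'); st(); tube(1,472)
loc=lambda u,v,z:(ray(c,(u,v),z)@EX,ray(c,(u,v),z)@EY)
h=cv2.cvtColor(c['pixels'],cv2.COLOR_RGB2HSV); m=cv2.inRange(h,(20,130,60),(36,255,255)); v=np.where(m[100:220,257])[0]+100; print(v.min(),v.max(),loc(257,v.max(),52))
E
```

```text
t26.10 tcp [ 472.3 -292.1   38.5] along 420.4 lat -362.8 yaw 8.90 F [-0.3 -0.1  0.9] M [-0.01 -0.01  0.01] w -0.001 g 0
to tube 1 [ 0.344 -0.004 -0.001] dr -0.005
102 172 (np.float64(464.1225931090132), np.float64(-361.4671996100893))
```

>>> {"fn": "servo_tool", "kwargs": {"motion": [{"linear": [0.1,-0.003,0],"dr": [0,0,0],"gripper": 0},{"linear": [0.18,-0.003,0],"dr": [0,0,0],"gripper": 0},{"linear": [0.21,-0.003,0],"dr": [0,0,0],"gripper": 0},{"linear": [0.24,-0.003,0],"dr": [0,0,0],"gripper": 0},{"linear": [0.27,-0.003,0],"dr": [0,0,0],"gripper": 0},{"linear": [0.3,-0.003,0],"dr": [0,0,0],"gripper": 0},{"linear": [0.32,-0.003,0],"dr": [0,0,0],"gripper": 0},{"linear": [0.345,-0.003,0],"dr": [0,0,0],"gripper": 0},{"linear": [0.345,-0.003,0],"dr": [0,0,0],"gripper": 0}]}}

```text
time_s: 26.85
eef_pos: [523.0, -283.1, 38.0]
orientation: [[0.988, 0.156, 0.001], [0.156, -0.988, -0.0], [0.001, 0.0, -1.0]]
contact_force: [0.2, -0.1, 0.6]
width: 0.004
grip_force: 0.0
```

>>> {"fn": "servo_tool", "kwargs": {"motion": [{"linear": [0.02,0,0],"dr": [0,0,0],"gripper": 0},{"linear": [0.04,0,0],"dr": [0,0,0],"gripper": 0},{"linear": [0.06,0,0],"dr": [0,0,0],"gripper": 0},{"linear": [0.06,0,0],"dr": [0,0,0],"gripper": 0}]}}

```text
time_s: 27.18
eef_pos: [524.9, -282.6, 37.8]
orientation: [[0.987, 0.158, -0.016], [0.158, -0.987, 0.001], [-0.015, -0.003, -1.0]]
contact_force: [-16.3, -3.6, 12.0]
width: -0.001
grip_force: 8.8
```

```bash
python3 -c "
from h import *
st()"
```

```text
t27.18 tcp [ 524.9 -282.6   37.8] along 473.9 lat -361.6 yaw 9.09 F [-16.3  -3.6  12. ] M [-0.52  2.71  0.02] w -0.001 g 9
```

Yellow home at the same 473.9 mm. Back to the box.

>>> {"fn": "servo_tool", "kwargs": {"motion": [{"linear": [-0.2,0,0],"dr": [0,0,0],"gripper": 0},{"linear": [-0.4,0,-0.1],"dr": [0,0,0],"gripper": 0},{"linear": [-0.4,0,-0.4],"dr": [0,0,0],"gripper": 0},{"linear": [-0.4,0,-0.7],"dr": [0,0,0],"gripper": 0},{"linear": [-0.4,-0.2,-1],"dr": [0,0,0],"gripper": 0.4},{"linear": [-0.4,-0.4,-1],"dr": [0,0,0],"gripper": 0.4},{"linear": [-0.4,-0.4,-1],"dr": [0,0,0],"gripper": 0.4}]}}

```text
time_s: 27.77
eef_pos: [464.6, -229.4, 193.5]
orientation: [[0.988, 0.157, 0.008], [0.157, -0.988, -0.002], [0.007, 0.003, -1.0]]
contact_force: [0.1, 0.1, 0.2]
width: 0.399
grip_force: 0.0
```

>>> {"fn": "servo_tool", "kwargs": {"motion": [{"linear": [0.1,-0.25,-0.2],"dr": [0,0,0],"gripper": 0.4},{"linear": [0.2,-0.5,-0.4],"dr": [0,0,0],"gripper": 0.4},{"linear": [0.24,-0.75,-0.45],"dr": [0,0,0],"gripper": 0.4},{"linear": [0.24,-0.9,-0.45],"dr": [0,0,0],"gripper": 0.4},{"linear": [0.24,-0.9,-0.45],"dr": [0,0,0],"gripper": 0.4},{"linear": [0.24,-0.9,-0.45],"dr": [0,0,0],"gripper": 0.4}]}}

```text
time_s: 28.27
eef_pos: [477.3, -91.6, 255.4]
orientation: [[0.987, 0.159, 0.0], [0.159, -0.987, -0.001], [0.0, 0.001, -1.0]]
contact_force: [0.5, -0.1, -0.2]
width: 0.4
grip_force: 0.0
```

>>> {"fn": "servo_tool", "kwargs": {"motion": [{"linear": [0.1,-0.25,0],"dr": [0,0,0],"gripper": 0.4},{"linear": [0.2,-0.5,0],"dr": [0,0,0],"gripper": 0.4},{"linear": [0.24,-0.75,0],"dr": [0,0,0],"gripper": 0.4},{"linear": [0.24,-0.9,0],"dr": [0,0,0],"gripper": 0.4},{"linear": [0.24,-0.9,0],"dr": [0,0,0],"gripper": 0.4}]}}

```text
time_s: 28.68
eef_pos: [491.2, 48.3, 254.0]
orientation: [[0.987, 0.158, -0.003], [0.158, -0.987, 0.002], [-0.002, -0.002, -1.0]]
contact_force: [-0.8, -0.4, -0.8]
width: 0.401
grip_force: 0.0
```

>>> {"fn": "servo_tool", "kwargs": {"motion": [{"linear": [0.1,-0.25,0],"dr": [0,0,0.1],"gripper": 0.4},{"linear": [0.2,-0.5,0],"dr": [0,0,0.2],"gripper": 0.4},{"linear": [0.24,-0.75,0],"dr": [0,0,0.3],"gripper": 0.4},{"linear": [0.24,-0.9,0],"dr": [0,0,0.4],"gripper": 0.4},{"linear": [0.24,-0.9,0],"dr": [0,0,0.48],"gripper": 0.4},{"linear": [0.24,-0.9,0],"dr": [0,0,0.48],"gripper": 0.4},{"linear": [0.24,-0.9,0],"dr": [0,0,0.48],"gripper": 0.4}]}}

```text
time_s: 29.27
eef_pos: [506.9, 183.5, 254.4]
orientation: [[0.995, -0.095, -0.001], [-0.095, -0.995, -0.001], [-0.001, 0.001, -1.0]]
contact_force: [1.1, -1.4, -0.1]
width: 0.398
grip_force: 0.0
```

```bash
cat >> h.py <<'E'
def pick(cx,cy,an,off=22):
    s=manip.read_state(); a=np.radians(an); p=np.array([cx-off*np.cos(a),cy-off*np.sin(a),8.7])
    print('pick',(np.array(s['orientation']).T@(p-np.array(s['eef_pos']))/150).round(3),'dr',round((np.degrees(np.arctan2(s['orientation'][1][0],s['orientation'][0][0]))-an)/30,3))
E
python3 - <<'E'
from h import *
c=cap('wrist','w19.png'); st()
for k,v in sticks(c).items(): print(k,v); pick(*v[0][0],v[0][1])
E
```

```text
t29.32 tcp [506.9 183.3 254.6] along 529.4 lat 101.3 yaw -5.51 F [ 1.  -0.3  0.9] M [-0.04  0.01  0.04] w 0.396 g 0
blue [([474.0, 282.1], -13.8, [19.0, 82.0], [189.0, 185.0])]
pick [-0.425 -0.658  1.639] dr 0.276
green [([487.2, 178.6], -4.7, [17.0, 80.0], [263.0, 169.0])]
pick [-0.273  0.044  1.64 ] dr -0.027
```

>>> {"fn": "servo_tool", "kwargs": {"motion": [{"linear": [-0.14,0.044,0.25],"dr": [0,0,-0.01],"gripper": 0.42},{"linear": [-0.273,0.044,0.5],"dr": [0,0,-0.01],"gripper": 0.42},{"linear": [-0.273,0.044,0.75],"dr": [0,0,-0.01],"gripper": 0.42},{"linear": [-0.273,0.044,1],"dr": [0,0,-0.01],"gripper": 0.42},{"linear": [-0.273,0.044,1],"dr": [0,0,-0.01],"gripper": 0.42},{"linear": [-0.273,0.044,1],"dr": [0,0,-0.01],"gripper": 0.42},{"linear": [-0.273,0.044,1],"dr": [0,0,-0.01],"gripper": 0.42}]}}

```text
time_s: 29.9
eef_pos: [467.1, 181.9, 107.4]
orientation: [[0.996, -0.091, 0.003], [-0.091, -0.996, 0.0], [0.003, -0.001, -1.0]]
contact_force: [0.5, 0.6, 0.9]
width: 0.419
grip_force: 0.0
```

>>> {"fn": "servo_tool", "kwargs": {"motion": [{"linear": [0,0,0.25],"dr": [0,0,0],"gripper": 0.42},{"linear": [0,0,0.4],"dr": [0,0,0],"gripper": 0.42},{"linear": [0,0,0.4],"dr": [0,0,0],"gripper": 0.42},{"linear": [0,0,0.4],"dr": [0,0,0],"gripper": 0.42},{"linear": [0,0,0.4],"dr": [0,0,0],"gripper": 0.42}]}}

```text
time_s: 30.32
eef_pos: [468.1, 182.9, 48.5]
orientation: [[0.996, -0.09, 0.005], [-0.09, -0.996, 0.001], [0.005, -0.002, -1.0]]
contact_force: [0.7, 0.0, 0.3]
width: 0.419
grip_force: 0.0
```

```bash
python3 - <<'E'
from h import *
c=cap('wrist','w20.png'); st()
for k,v in sticks(c).items(): print(k,v); pick(*v[0][0],v[0][1])
E
```

```text
t30.37 tcp [468.2 183.   48.6] along 491.1 lat 107.1 yaw -5.17 F [0.5 0.2 0.8] M [ 0.04  0.   -0.01] w 0.413 g 0
blue [([474.4, 279.7], -14.0, [24.0, 84.0], [110.0, 220.0])]
pick [-0.163 -0.668  0.267] dr 0.294
green [([487.1, 178.6], -5.6, [17.0, 80.0], [263.0, 189.0])]
pick [-0.02   0.017  0.266] dr 0.014
```

>>> {"fn": "servo_tool", "kwargs": {"motion": [{"linear": [-0.02,0.015,0.15],"dr": [0,0,0.012],"gripper": 0.42},{"linear": [-0.02,0.015,0.262],"dr": [0,0,0.012],"gripper": 0.42},{"linear": [-0.02,0.015,0.262],"dr": [0,0,0.012],"gripper": 0.42},{"linear": [-0.02,0.015,0.262],"dr": [0,0,0.012],"gripper": 0},{"linear": [-0.02,0.015,0.262],"dr": [0,0,0.012],"gripper": 0},{"linear": [-0.02,0.015,0.262],"dr": [0,0,0.012],"gripper": 0},{"linear": [-0.02,0.015,0.262],"dr": [0,0,0.012],"gripper": 0},{"linear": [-0.02,0.015,0.262],"dr": [0,0,0.012],"gripper": 0},{"linear": [-0.02,0.015,0.262],"dr": [0,0,0.012],"gripper": 0}], "grip_force": 50}}

```text
time_s: 31.12
eef_pos: [463.7, 180.9, 8.0]
orientation: [[0.995, -0.096, 0.003], [-0.096, -0.995, 0.001], [0.003, -0.001, -1.0]]
contact_force: [-0.2, 0.2, 6.8]
width: 0.194
grip_force: 51.3
```

>>> {"fn": "servo_tool", "kwargs": {"motion": [{"linear": [0,0,-0.2],"dr": [0,0,0],"gripper": 0},{"linear": [0,0,-0.45],"dr": [0,0,0],"gripper": 0},{"linear": [0,0,-0.7],"dr": [0,0,0],"gripper": 0},{"linear": [0,0,-0.9],"dr": [0,0,0],"gripper": 0},{"linear": [0,0,-0.9],"dr": [0,0,0],"gripper": 0},{"linear": [0,0,-0.9],"dr": [0,0,0],"gripper": 0}]}}

```text
time_s: 31.62
eef_pos: [464.0, 180.9, 144.0]
orientation: [[0.995, -0.096, 0.006], [-0.096, -0.995, 0.001], [0.006, -0.002, -1.0]]
contact_force: [-0.5, -0.4, -1.0]
width: 0.198
grip_force: 50.5
```

```bash
python3 -c "
from h import *
st(); tube(2)"
```

```text
t31.62 tcp [464.  180.9 144. ] along 486.7 lat 105.7 yaw -5.52 F [-0.5 -0.4 -1. ] M [ 0.02 -0.02 -0.  ] w 0.198 g 50
to tube 2 [0.16  2.824 0.697] dr -0.486
```

>>> {"fn": "servo_tool", "kwargs": {"motion": [{"linear": [0.0,0.24,0],"dr": [0,0,0],"gripper": 0},{"linear": [0.0,0.5,0],"dr": [0,0,0],"gripper": 0},{"linear": [0.0,0.75,0],"dr": [0,0,0],"gripper": 0},{"linear": [0.05,0.93,0],"dr": [0,0,0],"gripper": 0},{"linear": [0.05,0.93,0],"dr": [0,0,0],"gripper": 0}]}}

```text
time_s: 32.03
eef_pos: [454.6, 37.0, 139.1]
orientation: [[0.995, -0.101, -0.003], [-0.101, -0.995, -0.002], [-0.003, 0.002, -1.0]]
contact_force: [0.6, -0.7, -0.4]
width: 0.202
grip_force: 50.4
```

>>> {"fn": "servo_tool", "kwargs": {"motion": [{"linear": [0.0,0.24,0],"dr": [0,0,0],"gripper": 0},{"linear": [0.0,0.5,0],"dr": [0,0,0],"gripper": 0},{"linear": [0.0,0.75,0],"dr": [0,0,0],"gripper": 0},{"linear": [0.05,0.93,0],"dr": [0,0,0],"gripper": 0},{"linear": [0.05,0.93,0],"dr": [0,0,0],"gripper": 0}]}}

```text
time_s: 32.45
eef_pos: [449.7, -102.2, 140.0]
orientation: [[0.995, -0.101, -0.001], [-0.101, -0.995, -0.001], [-0.001, 0.001, -1.0]]
contact_force: [0.5, 0.5, 0.3]
width: 0.197
grip_force: 50.5
```

>>> {"fn": "servo_tool", "kwargs": {"motion": [{"linear": [0.02,0.24,0],"dr": [0,0,-0.1],"gripper": 0},{"linear": [0.03,0.5,0],"dr": [0,0,-0.2],"gripper": 0},{"linear": [0.04,0.75,0],"dr": [0,0,-0.3],"gripper": 0},{"linear": [0.04,0.93,0],"dr": [0,0,-0.4],"gripper": 0},{"linear": [0.04,0.93,0.1],"dr": [0,0,-0.486],"gripper": 0},{"linear": [0.04,0.93,0.3],"dr": [0,0,-0.486],"gripper": 0},{"linear": [0.04,0.93,0.3],"dr": [0,0,-0.486],"gripper": 0},{"linear": [0.04,0.93,0.3],"dr": [0,0,-0.486],"gripper": 0}]}}

```text
time_s: 33.12
eef_pos: [440.0, -235.3, 93.0]
orientation: [[0.987, 0.158, -0.007], [0.158, -0.987, 0.005], [-0.006, -0.006, -1.0]]
contact_force: [-0.3, 0.6, -0.3]
width: 0.194
grip_force: 50.5
```

```bash
python3 -c "
from h import *
cap('wrist','w21.png'); st(); tube(2)"
```

```text
t33.17 tcp [ 441.6 -236.3   94.8] along 398.9 lat -302.9 yaw 9.09 F [-0.3 -0.3 -0.3] M [-0.05  0.04  0.03] w 0.196 g 50
to tube 2 [0.035 0.051 0.374] dr 0.001
```

>>> {"fn": "servo_tool", "kwargs": {"motion": [{"linear": [0.035,0.045,0.1],"dr": [0,0,0],"gripper": 0},{"linear": [0.035,0.045,0.3],"dr": [0,0,0],"gripper": 0},{"linear": [0.035,0.045,0.38],"dr": [0,0,0],"gripper": 0},{"linear": [0.035,0.045,0.38],"dr": [0,0,0],"gripper": 0},{"linear": [0.035,0.045,0.38],"dr": [0,0,0],"gripper": 0},{"linear": [0.035,0.045,0.38],"dr": [0,0,0],"gripper": 0}]}}

```text
time_s: 33.67
eef_pos: [449.7, -244.2, 40.5]
orientation: [[0.987, 0.158, 0.002], [0.158, -0.987, -0.001], [0.001, 0.001, -1.0]]
contact_force: [0.1, 0.1, -0.8]
width: 0.196
grip_force: 50.5
```

```bash
cat >> h.py <<'E'
def held(c,k):
    m=cv2.inRange(cv2.cvtColor(c['pixels'],cv2.COLOR_RGB2HSV),*HUE[k])
    for v in(150,170,190,210):
        u=np.where(m[v,200:320])[0]+200
        if len(u): p=ray(c,((u.min()+u.max())/2,v),54); print(v,u.min(),u.max(),'along %.1f lat %.1f'%(p@EX,p@EY))
E
python3 - <<'E'
from h import *
c=cap('wrist','w22.png'); st(); tube(2); held(c,'green')
E
```

```text
t33.72 tcp [ 449.9 -244.6   40.8] along 405.9 lat -312.3 yaw 9.07 F [-0.2  0.2  0.6] M [-0.02  0.05  0.04] w 0.202 g 50
to tube 2 [-0.012 -0.013  0.014] dr 0.001
150 239 277 along 460.5 lat -311.2
170 239 276 along 450.9 lat -311.0
190 240 276 along 441.0 lat -311.2
210 240 275 along 430.5 lat -311.0
```

>>> {"fn": "servo_tool", "kwargs": {"motion": [{"linear": [0.07,-0.012,0.017],"dr": [0,0,0],"gripper": 0},{"linear": [0.13,-0.012,0.017],"dr": [0,0,0],"gripper": 0},{"linear": [0.17,-0.012,0.017],"dr": [0,0,0],"gripper": 0},{"linear": [0.2,-0.012,0.017],"dr": [0,0,0],"gripper": 0},{"linear": [0.23,-0.012,0.017],"dr": [0,0,0],"gripper": 0},{"linear": [0.26,-0.012,0.017],"dr": [0,0,0],"gripper": 0},{"linear": [0.29,-0.012,0.017],"dr": [0,0,0],"gripper": 0},{"linear": [0.29,-0.012,0.017],"dr": [0,0,0],"gripper": 0}]}}

```text
time_s: 34.38
eef_pos: [492.4, -235.4, 36.7]
orientation: [[0.987, 0.158, 0.001], [0.158, -0.987, -0.0], [0.001, 0.0, -1.0]]
contact_force: [0.8, -0.2, 0.0]
width: 0.197
grip_force: 50.5
```

```bash
python3 - <<'E'
from h import *
c=cap('wrist','w23.png'); st(); tube(2,479); held(c,'green')
m=cv2.inRange(cv2.cvtColor(c['pixels'],cv2.COLOR_RGB2HSV),*HUE['green']); v=np.where(m[:230,258])[0]; print('rows',v.min(),v.max(),np.where(np.diff(v)>2)[0])
E
```

```text
t34.43 tcp [ 491.8 -235.4   36.6] along 448.7 lat -309.8 yaw 9.08 F [ 0.2  0.4 -1. ] M [-0.03  0.05 -0.03] w 0.197 g 50
to tube 2 [ 0.202  0.003 -0.014] dr 0.001
150 247 269 along 504.8 lat -309.2
190 240 276 along 485.8 lat -309.2
210 240 275 along 475.7 lat -309.0
rows 129 229 [22]
```

>>> {"fn": "servo_tool", "kwargs": {"motion": [{"linear": [0.03,0.002,-0.008],"dr": [0,0,0],"gripper": 0},{"linear": [0.07,0.002,-0.008],"dr": [0,0,0],"gripper": 0},{"linear": [0.11,0.002,-0.008],"dr": [0,0,0],"gripper": 0},{"linear": [0.15,0.002,-0.008],"dr": [0,0,0],"gripper": 0},{"linear": [0.19,0.002,-0.008],"dr": [0,0,0],"gripper": 0},{"linear": [0.2,0.002,-0.008],"dr": [0,0,0],"gripper": 0},{"linear": [0.2,0.002,-0.008],"dr": [0,0,0],"gripper": 0}]}}

```text
time_s: 35.02
eef_pos: [521.8, -230.9, 37.9]
orientation: [[0.987, 0.158, 0.0], [0.158, -0.987, -0.0], [0.0, 0.0, -1.0]]
contact_force: [0.3, 1.0, 0.0]
width: 0.194
grip_force: 50.5
```

>>> {"fn": "servo_tool", "kwargs": {"motion": [{"linear": [0,0,0],"dr": [0,0,0],"gripper": 0.33},{"linear": [0,0,0],"dr": [0,0,0],"gripper": 0.33},{"linear": [0,0,0],"dr": [0,0,0],"gripper": 0.33},{"linear": [-0.15,0,0],"dr": [0,0,0],"gripper": 0.33},{"linear": [-0.35,0,0],"dr": [0,0,0],"gripper": 0.33},{"linear": [-0.4,0,0],"dr": [0,0,0],"gripper": 0},{"linear": [-0.4,0,0],"dr": [0,0,0],"gripper": 0},{"linear": [-0.4,0,0],"dr": [0,0,0],"gripper": 0}]}}

```text
time_s: 35.68
eef_pos: [462.1, -240.7, 38.1]
orientation: [[0.988, 0.156, 0.001], [0.156, -0.988, -0.0], [0.001, 0.001, -1.0]]
contact_force: [0.6, 0.5, 0.0]
width: 0.002
grip_force: 0.0
```

```bash
python3 - <<'E'
from h import *
c=cap('wrist','w24.png'); st(); tube(2,472)
m=cv2.inRange(cv2.cvtColor(c['pixels'],cv2.COLOR_RGB2HSV),*HUE['green']); v=np.where(m[100:225,258])[0]+100; print('rear',v.max(),ray(c,(258,v.max()),52)@EX)
E
```

```text
t35.73 tcp [ 462.9 -240.9   38.3] along 419.2 lat -310.7 yaw 9.02 F [-0.7  0.   0. ] M [-0.04 -0.   -0.03] w -0.001 g 0
to tube 2 [ 0.352 -0.003 -0.002] dr -0.001
rear 172 462.90837921243957
```

>>> {"fn": "servo_tool", "kwargs": {"motion": [{"linear": [0.1,0,0],"dr": [0,0,0],"gripper": 0},{"linear": [0.18,0,0],"dr": [0,0,0],"gripper": 0},{"linear": [0.21,0,0],"dr": [0,0,0],"gripper": 0},{"linear": [0.24,0,0],"dr": [0,0,0],"gripper": 0},{"linear": [0.27,0,0],"dr": [0,0,0],"gripper": 0},{"linear": [0.3,0,0],"dr": [0,0,0],"gripper": 0},{"linear": [0.33,0,0],"dr": [0,0,0],"gripper": 0},{"linear": [0.35,0,0],"dr": [0,0,0],"gripper": 0},{"linear": [0.35,0,0],"dr": [0,0,0],"gripper": 0}]}}

```text
time_s: 36.48
eef_pos: [514.3, -232.1, 37.9]
orientation: [[0.988, 0.158, 0.001], [0.158, -0.988, -0.0], [0.001, 0.0, -1.0]]
contact_force: [0.4, 1.2, 0.4]
width: -0.004
grip_force: 0.0
```

>>> {"fn": "servo_tool", "kwargs": {"motion": [{"linear": [0.02,0,0],"dr": [0,0,0],"gripper": 0},{"linear": [0.04,0,0],"dr": [0,0,0],"gripper": 0},{"linear": [0.06,0,0],"dr": [0,0,0],"gripper": 0},{"linear": [0.06,0,0],"dr": [0,0,0],"gripper": 0}]}}

```text
time_s: 36.82
eef_pos: [516.7, -231.4, 37.5]
orientation: [[0.987, 0.16, -0.015], [0.16, -0.987, 0.0], [-0.014, -0.003, -1.0]]
contact_force: [-14.9, -3.5, 10.2]
width: -0.001
grip_force: 7.9
```

```bash
python3 -c "
from h import *
st()"
```

```text
t36.82 tcp [ 516.7 -231.4   37.5] along 473.9 lat -309.8 yaw 9.21 F [-14.9  -3.5  10.2] M [-0.65  2.39 -0.03] w -0.001 g 8
```

Green home too. Now for blue.

>>> {"fn": "servo_tool", "kwargs": {"motion": [{"linear": [-0.2,0,0],"dr": [0,0,0],"gripper": 0},{"linear": [-0.4,0,-0.1],"dr": [0,0,0],"gripper": 0},{"linear": [-0.4,0,-0.4],"dr": [0,0,0],"gripper": 0},{"linear": [-0.4,0,-0.7],"dr": [0,0,0],"gripper": 0},{"linear": [-0.4,-0.2,-1],"dr": [0,0,0],"gripper": 0.4},{"linear": [-0.4,-0.4,-1],"dr": [0,0,0],"gripper": 0.4},{"linear": [-0.4,-0.4,-1],"dr": [0,0,0],"gripper": 0.4}]}}

```text
time_s: 37.4
eef_pos: [455.9, -178.4, 193.1]
orientation: [[0.987, 0.159, 0.008], [0.159, -0.987, -0.001], [0.008, 0.002, -1.0]]
contact_force: [0.4, -0.1, -0.7]
width: 0.396
grip_force: 0.0
```

>>> {"fn": "servo_tool", "kwargs": {"motion": [{"linear": [0.1,-0.25,0],"dr": [0,0,0],"gripper": 0.4},{"linear": [0.2,-0.5,0],"dr": [0,0,0],"gripper": 0.4},{"linear": [0.2,-0.75,0],"dr": [0,0,0],"gripper": 0.4},{"linear": [0.2,-0.97,0],"dr": [0,0,0],"gripper": 0.4},{"linear": [0.2,-0.97,0],"dr": [0,0,0],"gripper": 0.4}]}}

```text
time_s: 37.82
eef_pos: [458.8, -27.7, 186.6]
orientation: [[0.987, 0.162, -0.003], [0.162, -0.987, 0.003], [-0.002, -0.004, -1.0]]
contact_force: [0.0, -0.1, 0.1]
width: 0.399
grip_force: 0.0
```

>>> {"fn": "servo_tool", "kwargs": {"motion": [{"linear": [0.1,-0.25,0],"dr": [0,0,0],"gripper": 0.4},{"linear": [0.2,-0.5,0],"dr": [0,0,0],"gripper": 0.4},{"linear": [0.2,-0.75,0],"dr": [0,0,0],"gripper": 0.4},{"linear": [0.2,-0.97,0],"dr": [0,0,0],"gripper": 0.4},{"linear": [0.2,-0.97,0],"dr": [0,0,0],"gripper": 0.4}]}}

```text
time_s: 38.23
eef_pos: [466.2, 120.0, 187.1]
orientation: [[0.987, 0.162, -0.002], [0.162, -0.987, 0.003], [-0.001, -0.003, -1.0]]
contact_force: [-0.2, -1.2, 0.6]
width: 0.397
grip_force: 0.0
```

>>> {"fn": "servo_tool", "kwargs": {"motion": [{"linear": [0.1,-0.25,0],"dr": [0,0,0.15],"gripper": 0.4},{"linear": [0.15,-0.5,0],"dr": [0,0,0.3],"gripper": 0.4},{"linear": [0.15,-0.75,0],"dr": [0,0,0.5],"gripper": 0.4},{"linear": [0.15,-0.9,0],"dr": [0,0,0.7],"gripper": 0.4},{"linear": [0.15,-0.9,0],"dr": [0,0,0.767],"gripper": 0.4},{"linear": [0.15,-0.9,0],"dr": [0,0,0.767],"gripper": 0.4},{"linear": [0.15,-0.9,0],"dr": [0,0,0.767],"gripper": 0.4}]}}

```text
time_s: 38.82
eef_pos: [468.5, 251.9, 187.1]
orientation: [[0.971, -0.24, -0.001], [-0.24, -0.971, -0.001], [-0.0, 0.001, -1.0]]
contact_force: [0.6, -0.5, -0.0]
width: 0.401
grip_force: 0.0
```

```bash
python3 - <<'E'
from h import *
c=cap('wrist','w25.png'); st()
for k,v in sticks(c).items(): print(k,v); pick(*v[0][0],v[0][1],20)
E
```

```text
t38.87 tcp [468.6 251.6 187.2] along 502.3 lat 174.8 yaw -13.95 F [-0.6 -0.3  0.3] M [-0.02  0.04  0.02] w 0.399 g 0
blue [([473.2, 283.7], -15.1, [18.0, 80.0], [229.0, 170.0])]
pick [-0.154 -0.219  1.19 ] dr 0.038
```

>>> {"fn": "servo_tool", "kwargs": {"motion": [{"linear": [-0.154,-0.219,0.25],"dr": [0,0,0.03],"gripper": 0.35},{"linear": [-0.154,-0.219,0.5],"dr": [0,0,0.03],"gripper": 0.35},{"linear": [-0.154,-0.219,0.75],"dr": [0,0,0.03],"gripper": 0.35},{"linear": [-0.154,-0.219,0.93],"dr": [0,0,0.03],"gripper": 0.35},{"linear": [-0.154,-0.219,0.93],"dr": [0,0,0.03],"gripper": 0.35},{"linear": [-0.154,-0.219,0.93],"dr": [0,0,0.03],"gripper": 0.35}]}}

```text
time_s: 39.37
eef_pos: [452.5, 288.3, 46.6]
orientation: [[0.966, -0.257, -0.005], [-0.257, -0.966, -0.002], [-0.004, 0.003, -1.0]]
contact_force: [1.2, 0.2, -0.6]
width: 0.35
grip_force: 0.0
```

```bash
python3 - <<'E'
from h import *
c=cap('wrist','w26.png'); st()
for k,v in sticks(c).items(): print(k,v); pick(*v[0][0],v[0][1],20)
E
```

```text
t39.42 tcp [454.7 289.6  49. ] along 494.6 lat 214.4 yaw -14.91 F [0.9 0.  0.5] M [ 0.03 -0.01 -0.04] w 0.349 g 0
blue [([474.2, 284.0], -14.1, [17.0, 80.0], [256.0, 185.0])]
pick [0.002 0.004 0.269] dr -0.027
```

>>> {"fn": "servo_tool", "kwargs": {"motion": [{"linear": [0,0.004,0.15],"dr": [0,0,-0.02],"gripper": 0.35},{"linear": [0,0.004,0.265],"dr": [0,0,-0.02],"gripper": 0.35},{"linear": [0,0.004,0.265],"dr": [0,0,-0.02],"gripper": 0.35},{"linear": [0,0.004,0.265],"dr": [0,0,-0.02],"gripper": 0},{"linear": [0,0.004,0.265],"dr": [0,0,-0.02],"gripper": 0},{"linear": [0,0.004,0.265],"dr": [0,0,-0.02],"gripper": 0},{"linear": [0,0.004,0.265],"dr": [0,0,-0.02],"gripper": 0},{"linear": [0,0.004,0.265],"dr": [0,0,-0.02],"gripper": 0},{"linear": [0,0.004,0.265],"dr": [0,0,-0.02],"gripper": 0}], "grip_force": 50}}

```text
time_s: 40.17
eef_pos: [455.6, 290.4, 10.8]
orientation: [[0.969, -0.246, 0.004], [-0.246, -0.969, 0.001], [0.003, -0.002, -1.0]]
contact_force: [-0.5, -1.4, 7.1]
width: 0.192
grip_force: 53.6
```

>>> {"fn": "servo_tool", "kwargs": {"motion": [{"linear": [0,0,-0.2],"dr": [0,0,0],"gripper": 0},{"linear": [0,0,-0.45],"dr": [0,0,0],"gripper": 0},{"linear": [0,0,-0.7],"dr": [0,0,0],"gripper": 0},{"linear": [0,0,-0.9],"dr": [0,0,0],"gripper": 0},{"linear": [0,0,-0.9],"dr": [0,0,0],"gripper": 0},{"linear": [0,0,-0.9],"dr": [0,0,0],"gripper": 0}]}}

```text
time_s: 40.67
eef_pos: [455.7, 290.7, 146.9]
orientation: [[0.969, -0.246, 0.006], [-0.246, -0.969, 0.003], [0.005, -0.004, -1.0]]
contact_force: [-0.3, 0.2, -0.8]
width: 0.194
grip_force: 52.7
```

```bash
python3 -c "
from h import *
st(); tube(3)"
```

```text
t40.67 tcp [455.7 290.7 146.9] along 495.8 lat 215.4 yaw -14.24 F [-0.3  0.2 -0.8] M [-0.06  0.06  0.  ] w 0.194 g 53
to tube 3 [0.683 3.146 0.711] dr -0.776
```

>>> {"fn": "servo_tool", "kwargs": {"motion": [{"linear": [0.05,0.24,0],"dr": [0,0,0],"gripper": 0},{"linear": [0.1,0.5,0],"dr": [0,0,0],"gripper": 0},{"linear": [0.17,0.787,0],"dr": [0,0,0],"gripper": 0},{"linear": [0.17,0.787,0],"dr": [0,0,0],"gripper": 0},{"linear": [0.17,0.787,0],"dr": [0,0,0],"gripper": 0}]}}

```text
time_s: 41.08
eef_pos: [447.7, 166.8, 141.6]
orientation: [[0.968, -0.25, -0.004], [-0.25, -0.968, -0.001], [-0.003, 0.002, -1.0]]
contact_force: [0.1, -0.2, -0.8]
width: 0.192
grip_force: 52.7
```

>>> {"fn": "servo_tool", "kwargs": {"motion": [{"linear": [0.05,0.24,0],"dr": [0,0,0],"gripper": 0},{"linear": [0.1,0.5,0],"dr": [0,0,0],"gripper": 0},{"linear": [0.17,0.787,0],"dr": [0,0,0],"gripper": 0},{"linear": [0.17,0.787,0],"dr": [0,0,0],"gripper": 0},{"linear": [0.17,0.787,0],"dr": [0,0,0],"gripper": 0}]}}

```text
time_s: 41.5
eef_pos: [444.7, 47.4, 142.7]
orientation: [[0.968, -0.25, -0.001], [-0.25, -0.968, 0.001], [-0.002, -0.0, -1.0]]
contact_force: [0.4, -0.3, -0.3]
width: 0.198
grip_force: 52.7
```

>>> {"fn": "servo_tool", "kwargs": {"motion": [{"linear": [0.05,0.24,0],"dr": [0,0,0],"gripper": 0},{"linear": [0.1,0.5,0],"dr": [0,0,0],"gripper": 0},{"linear": [0.17,0.787,0],"dr": [0,0,0],"gripper": 0},{"linear": [0.17,0.787,0],"dr": [0,0,0],"gripper": 0},{"linear": [0.17,0.787,0],"dr": [0,0,0],"gripper": 0}]}}

```text
time_s: 41.92
eef_pos: [441.1, -72.5, 143.3]
orientation: [[0.969, -0.249, -0.0], [-0.249, -0.969, 0.001], [-0.0, -0.001, -1.0]]
contact_force: [0.7, -0.2, 0.5]
width: 0.196
grip_force: 52.7
```

>>> {"fn": "servo_tool", "kwargs": {"motion": [{"linear": [0.05,0.24,0],"dr": [0,0,-0.15],"gripper": 0},{"linear": [0.1,0.5,0],"dr": [0,0,-0.3],"gripper": 0},{"linear": [0.16,0.787,0],"dr": [0,0,-0.5],"gripper": 0},{"linear": [0.16,0.787,0.1],"dr": [0,0,-0.7],"gripper": 0},{"linear": [0.16,0.787,0.3],"dr": [0,0,-0.776],"gripper": 0},{"linear": [0.16,0.787,0.3],"dr": [0,0,-0.776],"gripper": 0},{"linear": [0.16,0.787,0.3],"dr": [0,0,-0.776],"gripper": 0}]}}

```text
time_s: 42.5
eef_pos: [433.4, -189.4, 96.4]
orientation: [[0.987, 0.158, -0.005], [0.158, -0.987, 0.004], [-0.005, -0.005, -1.0]]
contact_force: [0.2, 0.5, 0.2]
width: 0.193
grip_force: 52.7
```

```bash
python3 -c "
from h import *
c=cap('wrist','w27.png'); st(); tube(3); held(c,'blue')"
```

```text
t42.55 tcp [ 434.8 -190.3   97.9] along 399.4 lat -256.3 yaw 9.12 F [ 1.2 -0.9 -0.1] M [-0.02 -0.02  0.04] w 0.194 g 53
to tube 3 [0.031 0.014 0.395] dr 0.002
150 240 276 along 442.6 lat -254.3
170 240 276 along 428.9 lat -254.3
190 240 275 along 414.6 lat -254.0
210 241 274 along 399.7 lat -254.1
```

>>> {"fn": "servo_tool", "kwargs": {"motion": [{"linear": [0.03,0.004,0.1],"dr": [0,0,0],"gripper": 0},{"linear": [0.03,0.004,0.3],"dr": [0,0,0],"gripper": 0},{"linear": [0.03,0.004,0.39],"dr": [0,0,0],"gripper": 0},{"linear": [0.03,0.004,0.39],"dr": [0,0,0],"gripper": 0},{"linear": [0.03,0.004,0.39],"dr": [0,0,0],"gripper": 0},{"linear": [0.03,0.004,0.39],"dr": [0,0,0],"gripper": 0}]}}

```text
time_s: 43.05
eef_pos: [441.1, -192.8, 41.9]
orientation: [[0.987, 0.158, 0.003], [0.158, -0.987, -0.002], [0.003, 0.002, -1.0]]
contact_force: [0.4, 0.2, -0.9]
width: 0.193
grip_force: 52.7
```

```bash
python3 -c "
from h import *
c=cap('wrist','w28.png'); st(); tube(3); held(c,'blue')"
```

```text
t43.10 tcp [ 441.3 -193.1   42.1] along 405.4 lat -260.2 yaw 9.06 F [-0.6  0.6  0.6] M [0.   0.04 0.05] w 0.191 g 53
to tube 3 [-0.009 -0.012  0.023] dr 0.0
150 240 276 along 459.8 lat -259.0
170 240 276 along 450.2 lat -259.0
190 240 275 along 440.1 lat -258.8
210 241 275 along 429.6 lat -259.1
```

>>> {"fn": "servo_tool", "kwargs": {"motion": [{"linear": [0.07,-0.011,0.005],"dr": [0,0,0],"gripper": 0},{"linear": [0.13,-0.011,0.005],"dr": [0,0,0],"gripper": 0},{"linear": [0.17,-0.011,0.005],"dr": [0,0,0],"gripper": 0},{"linear": [0.2,-0.011,0.005],"dr": [0,0,0],"gripper": 0},{"linear": [0.23,-0.011,0.005],"dr": [0,0,0],"gripper": 0},{"linear": [0.26,-0.011,0.005],"dr": [0,0,0],"gripper": 0},{"linear": [0.29,-0.011,0.005],"dr": [0,0,0],"gripper": 0},{"linear": [0.31,-0.011,0.005],"dr": [0,0,0],"gripper": 0},{"linear": [0.31,-0.011,0.005],"dr": [0,0,0],"gripper": 0}]}}

```text
time_s: 43.85
eef_pos: [485.7, -183.8, 39.4]
orientation: [[0.988, 0.157, 0.0], [0.157, -0.988, -0.0], [0.0, 0.0, -1.0]]
contact_force: [-0.5, -0.3, -0.6]
width: 0.196
grip_force: 52.7
```

```bash
python3 - <<'E'
from h import *
c=cap('wrist','w29.png'); st(); tube(3,480); held(c,'blue')
m=cv2.inRange(cv2.cvtColor(c['pixels'],cv2.COLOR_RGB2HSV),*HUE['blue']); v=np.where(m[:230,258])[0]; print('rows',v.min(),v.max(),v[np.where(np.diff(v)>2)[0]])
E
```

```text
t43.90 tcp [ 485.2 -183.7   39.2] along 450.3 lat -257.8 yaw 9.04 F [0.9 0.5 0.3] M [-0.01 -0.04  0.01] w 0.196 g 53
to tube 3 [0.198 0.004 0.004] dr -0.0
150 248 269 along 505.8 lat -257.4
190 240 275 along 486.5 lat -257.0
210 241 275 along 476.1 lat -257.2
rows 136 229 [153]
```

>>> {"fn": "servo_tool", "kwargs": {"motion": [{"linear": [0.03,0.002,-0.008],"dr": [0,0,0],"gripper": 0},{"linear": [0.07,0.002,-0.008],"dr": [0,0,0],"gripper": 0},{"linear": [0.11,0.002,-0.008],"dr": [0,0,0],"gripper": 0},{"linear": [0.15,0.002,-0.008],"dr": [0,0,0],"gripper": 0},{"linear": [0.19,0.002,-0.008],"dr": [0,0,0],"gripper": 0},{"linear": [0.2,0.002,-0.008],"dr": [0,0,0],"gripper": 0},{"linear": [0.2,0.002,-0.008],"dr": [0,0,0],"gripper": 0}]}}

```text
time_s: 44.48
eef_pos: [515.4, -179.3, 40.6]
orientation: [[0.988, 0.157, 0.0], [0.157, -0.988, -0.0], [0.0, 0.0, -1.0]]
contact_force: [-0.2, -0.6, -0.4]
width: 0.196
grip_force: 52.7
```

>>> {"fn": "servo_tool", "kwargs": {"motion": [{"linear": [0,0,0],"dr": [0,0,0],"gripper": 0.33},{"linear": [0,0,0],"dr": [0,0,0],"gripper": 0.33},{"linear": [0,0,0],"dr": [0,0,0],"gripper": 0.33},{"linear": [-0.15,0,0],"dr": [0,0,0],"gripper": 0.33},{"linear": [-0.35,0,0],"dr": [0,0,0],"gripper": 0.33},{"linear": [-0.4,0,0],"dr": [0,0,0],"gripper": 0},{"linear": [-0.4,0,0],"dr": [0,0,0],"gripper": 0},{"linear": [-0.4,0,0],"dr": [0,0,0],"gripper": 0}]}}

```text
time_s: 45.15
eef_pos: [455.7, -189.0, 40.8]
orientation: [[0.988, 0.156, 0.001], [0.156, -0.988, -0.0], [0.001, 0.001, -1.0]]
contact_force: [0.6, -0.2, 0.2]
width: 0.0
grip_force: 0.0
```

```bash
python3 - <<'E'
from h import *
c=cap('wrist','w30.png'); st(); tube(3,472)
m=cv2.inRange(cv2.cvtColor(c['pixels'],cv2.COLOR_RGB2HSV),*HUE['blue']); v=np.where(m[100:225,258])[0]+100; print('rear',v.max(),ray(c,(258,v.max()),52)@EX)
E
```

```text
t45.20 tcp [ 456.5 -189.2   41. ] along 421.1 lat -258.7 yaw 8.99 F [ 0.4 -0.8  0.9] M [-0.04 -0.08  0.01] w -0.004 g 0
to tube 3 [ 0.339 -0.003  0.016] dr -0.002
rear 178 461.0246031753068
```

>>> {"fn": "servo_tool", "kwargs": {"motion": [{"linear": [0.1,0,0.015],"dr": [0,0,0],"gripper": 0},{"linear": [0.16,0,0.015],"dr": [0,0,0],"gripper": 0},{"linear": [0.19,0,0.015],"dr": [0,0,0],"gripper": 0},{"linear": [0.22,0,0.015],"dr": [0,0,0],"gripper": 0},{"linear": [0.25,0,0.015],"dr": [0,0,0],"gripper": 0},{"linear": [0.28,0,0.015],"dr": [0,0,0],"gripper": 0},{"linear": [0.31,0,0.015],"dr": [0,0,0],"gripper": 0},{"linear": [0.335,0,0.015],"dr": [0,0,0],"gripper": 0},{"linear": [0.335,0,0.015],"dr": [0,0,0],"gripper": 0}]}}

```text
time_s: 45.95
eef_pos: [505.9, -180.9, 38.4]
orientation: [[0.988, 0.157, 0.001], [0.157, -0.988, -0.0], [0.001, 0.0, -1.0]]
contact_force: [-0.2, 0.5, 0.1]
width: -0.0
grip_force: 0.0
```

>>> {"fn": "servo_tool", "kwargs": {"motion": [{"linear": [0.02,0,0],"dr": [0,0,0],"gripper": 0},{"linear": [0.04,0,0],"dr": [0,0,0],"gripper": 0},{"linear": [0.06,0,0],"dr": [0,0,0],"gripper": 0},{"linear": [0.06,0,0],"dr": [0,0,0],"gripper": 0}]}}

```text
time_s: 46.28
eef_pos: [508.5, -179.9, 37.6]
orientation: [[0.987, 0.159, -0.014], [0.159, -0.987, 0.0], [-0.014, -0.002, -1.0]]
contact_force: [-13.8, -3.5, 10.0]
width: 0.0
grip_force: 7.2
```

```bash
python3 -c "
from h import *
st()"
```

```text
t46.28 tcp [ 508.5 -179.9   37.6] along 473.9 lat -257.6 yaw 9.17 F [-13.8  -3.5  10. ] M [-0.56  2.08  0.01] w 0.000 g 7
```

All four are home. A verification view of the rack from above comes first.

>>> {"fn": "servo_tool", "kwargs": {"motion": [{"linear": [-0.2,0,0],"dr": [0,0,0],"gripper": 0},{"linear": [-0.4,0,-0.1],"dr": [0,0,0],"gripper": 0},{"linear": [-0.4,0,-0.4],"dr": [0,0,0],"gripper": 0},{"linear": [-0.4,0.15,-0.7],"dr": [0,0,0],"gripper": 0},{"linear": [-0.4,0.35,-1],"dr": [0,0,0],"gripper": 0},{"linear": [-0.2,0.35,-1],"dr": [0,0,0],"gripper": 0},{"linear": [-0.2,0.35,-1],"dr": [0,0,0],"gripper": 0},{"linear": [-0.2,0.35,-1],"dr": [0,0,0],"gripper": 0}]}}

```text
time_s: 46.95
eef_pos: [494.8, -237.5, 190.9]
orientation: [[0.988, 0.156, 0.005], [0.156, -0.988, -0.003], [0.004, 0.004, -1.0]]
contact_force: [-0.8, 1.0, 0.2]
width: -0.002
grip_force: 0.0
```

```bash
python3 - <<'E'
from h import *
c=cap('wrist','w31.png'); st()
E
```

```text
t47.00 tcp [ 492.7 -236.1  188.5] along 449.4 lat -310.6 yaw 9.03 F [-0.5  1.4 -1.9] M [0.01 0.   0.01] w -0.003 g 0
```

View pics/w31.png

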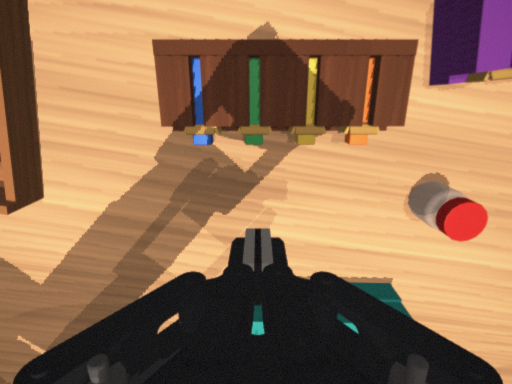

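All four sticks show in their slots, their ends level at row 144 in the four lips. Now to the far side of the lid bar.

>>> {"fn": "servo_tool", "kwargs": {"motion": [{"linear": [0.05,-0.25,0],"dr": [0,0,0],"gripper": 0},{"linear": [0.1,-0.5,0],"dr": [0,0,0],"gripper": 0},{"linear": [0.2,-0.82,0],"dr": [0,0,0],"gripper": 0},{"linear": [0.2,-0.82,0],"dr": [0,0,0],"gripper": 0},{"linear": [0.2,-0.82,0],"dr": [0,0,0],"gripper": 0}]}}

```text
time_s: 47.42
eef_pos: [500.7, -106.4, 185.8]
orientation: [[0.987, 0.161, -0.005], [0.161, -0.987, 0.002], [-0.004, -0.003, -1.0]]
contact_force: [-0.3, -0.1, -0.4]
width: 0.0
grip_force: 0.0
```

>>> {"fn": "servo_tool", "kwargs": {"motion": [{"linear": [0.05,-0.25,0],"dr": [0,0,0],"gripper": 0},{"linear": [0.1,-0.5,0],"dr": [0,0,0],"gripper": 0},{"linear": [0.2,-0.82,0],"dr": [0,0,0],"gripper": 0},{"linear": [0.2,-0.82,0],"dr": [0,0,0],"gripper": 0},{"linear": [0.2,-0.82,0],"dr": [0,0,0],"gripper": 0}]}}

```text
time_s: 47.83
eef_pos: [512.4, 17.6, 187.0]
orientation: [[0.987, 0.16, -0.002], [0.16, -0.987, -0.0], [-0.002, -0.0, -1.0]]
contact_force: [-0.4, -0.9, 0.2]
width: -0.004
grip_force: 0.0
```

>>> {"fn": "servo_tool", "kwargs": {"motion": [{"linear": [0.05,-0.25,0],"dr": [0,0,0],"gripper": 0},{"linear": [0.1,-0.5,0],"dr": [0,0,0],"gripper": 0},{"linear": [0.2,-0.82,0],"dr": [0,0,0],"gripper": 0},{"linear": [0.2,-0.82,0],"dr": [0,0,0],"gripper": 0},{"linear": [0.2,-0.82,0],"dr": [0,0,0],"gripper": 0}]}}

```text
time_s: 48.25
eef_pos: [523.7, 142.6, 187.6]
orientation: [[0.987, 0.159, -0.001], [0.159, -0.987, -0.001], [-0.001, 0.001, -1.0]]
contact_force: [-0.5, 0.2, -0.1]
width: -0.001
grip_force: 0.0
```

>>> {"fn": "servo_tool", "kwargs": {"motion": [{"linear": [0.05,-0.25,0],"dr": [0,0,0],"gripper": 0},{"linear": [0.1,-0.5,0],"dr": [0,0,0],"gripper": 0},{"linear": [0.2,-0.82,0],"dr": [0,0,0],"gripper": 0},{"linear": [0.2,-0.82,0],"dr": [0,0,0],"gripper": 0},{"linear": [0.2,-0.82,0],"dr": [0,0,0],"gripper": 0}]}}

```text
time_s: 48.67
eef_pos: [534.6, 268.2, 187.8]
orientation: [[0.987, 0.158, -0.0], [0.158, -0.987, -0.001], [-0.0, 0.001, -1.0]]
contact_force: [1.2, -1.1, 0.1]
width: -0.001
grip_force: 0.0
```

>>> {"fn": "servo_tool", "kwargs": {"motion": [{"linear": [0.05,-0.25,0],"dr": [0,0,0.1],"gripper": 0},{"linear": [0.1,-0.5,0],"dr": [0,0,0.2],"gripper": 0},{"linear": [0.2,-0.9,0],"dr": [0,0,0.3],"gripper": 0},{"linear": [0.2,-0.9,0],"dr": [0,0,0.3],"gripper": 0},{"linear": [0.2,-0.9,0],"dr": [0,0,0.3],"gripper": 0},{"linear": [0.2,-0.9,0],"dr": [0,0,0.3],"gripper": 0}]}}

```text
time_s: 49.17
eef_pos: [543.1, 404.2, 187.4]
orientation: [[1.0, -0.0, -0.001], [-0.0, -1.0, -0.003], [-0.001, 0.003, -1.0]]
contact_force: [-0.2, 0.5, 0.6]
width: -0.004
grip_force: 0.0
```

```bash
python3 - <<'E'
from h import *
c=cap('wrist','w32.png'); st()
d=manip.search_frame('wrist','lid_pull'); print([(x['centre'],round(x['conf'],2),ray(c,x['centre'],66).round(1)) for x in d])
E
```

```text
t49.22 tcp [543.1 403.6 187.5] along 599.8 lat 313.1 yaw -0.07 F [ 0.5 -0.2  0.1] M [ 0.01 -0.    0.03] w 0.003 g 0
[([167.3, 155.9], 0.88, array([567. , 490.2,  66. ]))]
```

That detection at y=490 contradicts the expected bar at about y=355. I'll check it numerically, without another picture.

```bash
python3 - <<'E'
from h import *
c=load('wrist'); g=cv2.cvtColor(c['pixels'],cv2.COLOR_RGB2GRAY)
print('expect',proj(c,(543.5,355,66)),proj(c,(573,355,66)))
m=(g<75).astype(np.uint8); m[225:]=0
n,l,s,ce=cv2.connectedComponentsWithStats(m)
for i in range(1,n):
    if s[i,4]>150: u0,v0,w,h,a=s[i]; print(s[i],ray(c,(u0,v0),66).round(0),ray(c,(u0+w,v0+h),66).round(0))
print(c['pixels'][156,150:190:5].tolist())
t=cap('top'); d=manip.search_frame('top','lid_pull'); print([(x['centre'],round(x['conf'],2),ray(t,x['centre'],66).round(1)) for x in d])
sd=cap('side'); d=manip.search_frame('side','lid_pull'); print([(x['centre'],round(x['conf'],2),ray(sd,x['centre'],66).round(1)) for x in d])
E
```

```text
expect [308.23625263 179.60366554] [310.00846777 149.65242708]
[ 313   40  199  185 7623] [666. 358.  66.] [495. 142.  66.]
[   0   60   44  165 1596] [650. 625.  66.] [495. 624.  66.]
[297 151  17  60 901] [572. 367.  66.] [510. 347.  66.]
[496 203  16  22 250] [519. 165.  66.] [495. 142.  66.]
[[192, 175, 160], [189, 173, 160], [191, 175, 163], [193, 178, 165], [189, 175, 161], [191, 178, 165], [193, 180, 167], [192, 180, 165]]
[([60.9, 199.2], 0.93, array([530.4, 436.9,  66. ]))]
[([150.8, 351.7], 0.7, array([530.7, 436.2,  66. ]))]
```

The bar is where expected, at x 510–572 and y≈355 (the detector reports the lid's middle). Lowering behind it and pushing shut.

>>> {"fn": "servo_tool", "kwargs": {"motion": [{"linear": [0,0,0.25],"dr": [0,0,0],"gripper": 0},{"linear": [0,0,0.5],"dr": [0,0,0],"gripper": 0},{"linear": [0,0,0.75],"dr": [0,0,0],"gripper": 0},{"linear": [0,0,0.88],"dr": [0,0,0],"gripper": 0},{"linear": [0,0,0.88],"dr": [0,0,0],"gripper": 0},{"linear": [0,0,0.88],"dr": [0,0,0],"gripper": 0}]}}

```text
time_s: 49.97
eef_pos: [542.0, 405.8, 55.6]
orientation: [[1.0, -0.0, -0.002], [-0.0, -1.0, -0.001], [-0.002, 0.001, -1.0]]
contact_force: [-0.2, 0.2, -0.1]
width: -0.001
grip_force: 0.0
```

```bash
python3 -c "
from h import *
st()"
```

```text
t49.97 tcp [542.  405.8  55.6] along 599.0 lat 315.5 yaw -0.01 F [-0.2  0.2 -0.1] M [-0.    0.    0.01] w -0.001 g 0
```

>>> {"fn": "servo_tool", "kwargs": {"motion": [{"linear": [0,0.1,0.015],"dr": [0,0,0],"gripper": 0},{"linear": [0,0.2,0.015],"dr": [0,0,0],"gripper": 0},{"linear": [0,0.3,0.015],"dr": [0,0,0],"gripper": 0},{"linear": [0,0.4,0.015],"dr": [0,0,0],"gripper": 0},{"linear": [0,0.5,0.015],"dr": [0,0,0],"gripper": 0},{"linear": [0,0.6,0.015],"dr": [0,0,0],"gripper": 0},{"linear": [0,0.7,0.015],"dr": [0,0,0],"gripper": 0},{"linear": [0,0.8,0.015],"dr": [0,0,0],"gripper": 0},{"linear": [0,0.9,0.015],"dr": [0,0,0],"gripper": 0},{"linear": [0,1,0.015],"dr": [0,0,0],"gripper": 0}]}}

```text
time_s: 50.8
eef_pos: [542.4, 255.2, 54.1]
orientation: [[1.0, 0.0, 0.0], [0.0, -1.0, 0.0], [0.0, -0.0, -1.0]]
contact_force: [1.3, 3.2, 0.9]
width: 0.004
grip_force: 1.3
```

>>> {"fn": "servo_tool", "kwargs": {"motion": [{"linear": [0,0.1,0],"dr": [0,0,0],"gripper": 0},{"linear": [0,0.2,0],"dr": [0,0,0],"gripper": 0},{"linear": [0,0.3,0],"dr": [0,0,0],"gripper": 0},{"linear": [0,0.4,0],"dr": [0,0,0],"gripper": 0},{"linear": [0,0.5,0],"dr": [0,0,0],"gripper": 0},{"linear": [0,0.6,0],"dr": [0,0,0],"gripper": 0},{"linear": [0,0.7,0],"dr": [0,0,0],"gripper": 0},{"linear": [0,0.8,0],"dr": [0,0,0],"gripper": 0},{"linear": [0,0.9,0],"dr": [0,0,0],"gripper": 0},{"linear": [0,1,0],"dr": [0,0,0],"gripper": 0}]}}

```text
time_s: 51.63
eef_pos: [541.7, 105.4, 53.3]
orientation: [[1.0, 0.0, -0.001], [0.0, -1.0, 0.0], [-0.001, -0.0, -1.0]]
contact_force: [1.5, 1.9, 0.1]
width: 0.001
grip_force: 1.3
```

>>> {"fn": "servo_tool", "kwargs": {"motion": [{"linear": [0,0.05,0],"dr": [0,0,0],"gripper": 0},{"linear": [0,0.1,0],"dr": [0,0,0],"gripper": 0},{"linear": [0,0.15,0],"dr": [0,0,0],"gripper": 0},{"linear": [0,0.2,0],"dr": [0,0,0],"gripper": 0},{"linear": [0,0.2,0],"dr": [0,0,0],"gripper": 0}]}}

```text
time_s: 52.05
eef_pos: [541.5, 75.3, 53.4]
orientation: [[1.0, 0.0, -0.002], [0.0, -1.0, -0.001], [-0.002, 0.001, -1.0]]
contact_force: [1.1, -0.1, -1.0]
width: 0.003
grip_force: 0.0
```

```bash
python3 -c "
from h import *
st()"
```

```text
t52.05 tcp [541.5  75.3  53.4] along 546.7 lat -10.8 yaw 0.00 F [ 1.1 -0.1 -1. ] M [-0.    0.    0.04] w 0.003 g 0
```

>>> {"fn": "servo_tool", "kwargs": {"motion": [{"linear": [0,0.025,0],"dr": [0,0,0],"gripper": 0},{"linear": [0,0.05,0],"dr": [0,0,0],"gripper": 0},{"linear": [0,0.07,0],"dr": [0,0,0],"gripper": 0},{"linear": [0,0.07,0],"dr": [0,0,0],"gripper": 0}]}}

```text
time_s: 52.38
eef_pos: [541.8, 66.7, 53.6]
orientation: [[1.0, -0.0, -0.002], [-0.0, -1.0, 0.001], [-0.002, -0.001, -1.0]]
contact_force: [-2.1, 2.7, -1.5]
width: -0.001
grip_force: 1.7
```

>>> {"fn": "servo_tool", "kwargs": {"motion": [{"linear": [0,0.02,0],"dr": [0,0,0],"gripper": 0},{"linear": [0,0.04,0],"dr": [0,0,0],"gripper": 0},{"linear": [0,0.04,0],"dr": [0,0,0],"gripper": 0}]}}

```text
time_s: 52.63
eef_pos: [541.8, 66.2, 53.7]
orientation: [[1.0, -0.003, -0.001], [-0.003, -1.0, 0.012], [-0.001, -0.012, -1.0]]
contact_force: [-0.6, 18.4, -1.4]
width: 0.002
grip_force: 9.7
```

At the shut stop (18 N; 308 mm travel, as expected). Retreating and verifying.

>>> {"fn": "servo_tool", "kwargs": {"motion": [{"linear": [0,-0.1,0],"dr": [0,0,0],"gripper": 0},{"linear": [0,-0.2,-0.1],"dr": [0,0,0],"gripper": 0},{"linear": [0,-0.2,-0.5],"dr": [0,0,0],"gripper": 0},{"linear": [0,-0.2,-1],"dr": [0,0,0],"gripper": 0},{"linear": [0,-0.2,-1],"dr": [0,0,0],"gripper": 0},{"linear": [0,-0.2,-1],"dr": [0,0,0],"gripper": 0},{"linear": [0,-0.2,-1],"dr": [0,0,0],"gripper": 0}]}}

```text
time_s: 53.22
eef_pos: [546.6, 90.0, 210.2]
orientation: [[1.0, 0.001, 0.012], [0.001, -1.0, -0.001], [0.012, 0.001, -1.0]]
contact_force: [0.7, -0.2, 0.3]
width: -0.0
grip_force: 0.0
```

>>> {"fn": "servo_tool", "kwargs": {"motion": [{"linear": [-0.8,0.4,-0.3],"dr": [0,0,0],"gripper": 0},{"linear": [-0.8,0.4,-0.3],"dr": [0,0,0],"gripper": 0},{"linear": [-0.8,0.4,-0.3],"dr": [0,0,0],"gripper": 0},{"linear": [-0.8,0.4,-0.3],"dr": [0,0,0],"gripper": 0},{"linear": [-0.8,0.4,-0.3],"dr": [0,0,0],"gripper": 0}]}}

```text
time_s: 53.63
eef_pos: [419.9, 28.9, 248.1]
orientation: [[1.0, -0.001, -0.002], [-0.001, -1.0, -0.002], [-0.002, 0.002, -1.0]]
contact_force: [1.2, -0.1, 0.2]
width: -0.003
grip_force: 0.0
```

```bash
python3 - <<'E'
from h import *
c=cap('wrist','w33.png'); st()
g=cv2.cvtColor(c['pixels'],cv2.COLOR_RGB2GRAY); m=(g<75).astype(np.uint8); m[215:]=0
n,l,s,ce=cv2.connectedComponentsWithStats(m)
for i in range(1,n):
    if s[i,4]>120: u0,v0,w,h,a=s[i]; print(s[i],ray(c,(u0,v0),66).round(0),ray(c,(u0+w,v0+h),66).round(0))
t=cap('top','t33.png'); a=cv2.imread('pics/top0.png').astype(int); b=cv2.imread('pics/t33.png').astype(int)
for nm,(x0,x1,y0,y1) in dict(wrench=(130,198,112,138),truck=(194,272,105,136),guard=(268,365,120,133),jar=(383,415,208,236)).items(): print(nm,np.abs(a-b)[y0:y1,x0:x1].mean().round(1))
for nm in('truck','speed_wrench','rail_guard','bearing_jar'): print(nm,[np.round(x['centre']).tolist() for x in manip.search_frame('top',nm)][:2])
for k,v in sticks(t,52,(450,-400),(650,-130)).items(): print(k,v)
E
```

```text
t53.68 tcp [421.3  29.5 247.9] along 420.7 lat -37.1 yaw -0.06 F [ 0.4 -1.  -0.2] M [-0.02 -0.01 -0.  ] w 0.003 g 0
[ 132    0  132  172 1868] [588. 154.  66.] [411.  22.  66.]
[ 390    0  122   78 7517] [ 588. -103.   66.] [ 516. -245.   66.]
[234  21  14  62 802] [570.  53.  66.] [511.  40.  66.]
[  0 106 131  58 553] [487. 314.  66.] [421. 178.  66.]
[433 204  79  11 447] [ 370. -188.   66.] [ 355. -290.   66.]
[223 209  49   6 136] [364.  72.  66.] [356.  11.  66.]
wrench 5.5
truck 5.1
guard 6.2
jar 4.8
truck [[332.0, 197.0], [235.0, 121.0]]
speed_wrench [[160.0, 127.0]]
rail_guard [[161.0, 186.0]]
bearing_jar [[400.0, 224.0], [160.0, 125.0]]
```

The lid is shut (bar back at y≈46) and the bystanders are unchanged. Handing in.

```bash
python3 -c "
from plant import manip
print(manip.hand_in())"
```

```text
the job is handed in; nothing more can be done
None
```

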